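# Put the kitchen turners and tins away

## Task

Put the washed things on the worktop away. Slide each of the two turners level, blade first, into the slot of its own width until it is fully home against the back; and stack every loose tin lying in the wooden rack: fill the free places of the bottom row, then saddle the rest squarely into the gaps of the layer below to make a pyramid. The tin already in the rack stays in its bottom row, and the other things on the worktop are to be left alone.

Things in the scene. Friction and masses are not known exactly. Their poses are not given: they have to be found in the camera images.
- wide_turner: Wide turner (100 g) lying flat: dark steel blade 100 long, 80 wide, 3 thick; in line behind it a dark wooden handle 18 wide, 18 high, 115 long; all one flat underside. Origin: on the underside, in the handle, 30 behind the blade; +x to the blade's front edge 130 ahead; handle from x +33 to -82; balance point about x +60; +z up. Sizes in mm.
- wide_holder: Fixed pale wooden block, 112 wide, 104 deep, 46 high, one level letterbox slot from its -x side (facing roughly the robot): 88 wide, 10 high (24 to 34 above the worktop), 92 deep, closed at back and sides; the roof starts 16 behind the front edge (open sill). Origin: centre of underside; +x into the slot. Home, 8 mm of blade and the handle stay outside; its weight keeps it level.
- wide_holder_home (a point): Point 38 mm in front of the wide slot's mouth, on its middle line, at slot floor height (24 mm above the worktop): the turner's origin belongs here when the blade is fully home. Axes as the holder's.
- narrow_turner: Narrow turner (100 g) lying flat: dark steel blade 100 long, 50 wide, 3 thick; in line behind it a dark wooden handle 18 wide, 18 high, 115 long; all one flat underside. Origin: on the underside, in the handle, 30 behind the blade; +x to the blade's front edge 130 ahead; handle from x +33 to -82; balance point about x +60; +z up. Sizes in mm.
- narrow_holder: Fixed pale wooden block, 82 wide, 104 deep, 46 high, one level letterbox slot from its -x side (facing roughly the robot): 58 wide, 10 high (24 to 34 above the worktop), 92 deep, closed at back and sides; the roof starts 16 behind the front edge (open sill). Origin: centre of underside; +x into the slot. Home, 8 mm of blade and the handle stay outside; its weight keeps it level.
- narrow_holder_home (a point): Point 38 mm in front of the narrow slot's mouth, on its middle line, at slot floor height (24 mm above the worktop): the turner's origin belongs here when the blade is fully home. Axes as the holder's.
- tin0: Plain closed aluminium tin, cylinder 56 mm across, 62 mm long, flat ends, 120 g, lying on its side. Origin: its centre; x: its axis (either way round). Rolls if pushed but soon stops. It starts on the open worktop and is to be stacked; absent (None from the start) in some runs.
- tin1: Plain closed aluminium tin, cylinder 56 mm across, 62 mm long, flat ends, 120 g, lying on its side. Origin: its centre; x: its axis (either way round). Rolls if pushed but soon stops. It starts on the open worktop and is to be stacked; absent (None from the start) in some runs.
- tin2: Plain closed aluminium tin, cylinder 56 mm across, 62 mm long, flat ends, 120 g, lying on its side. Origin: its centre; x: its axis (either way round). Rolls if pushed but soon stops. It starts on the open worktop and is to be stacked; absent (None from the start) in some runs.
- tin3: Plain closed aluminium tin, cylinder 56 mm across, 62 mm long, flat ends, 120 g, lying on its side. Origin: its centre; x: its axis (either way round). Rolls if pushed but soon stops. It starts on the open worktop and is to be stacked; absent (None from the start) in some runs.
- tin4: Plain closed aluminium tin, cylinder 56 mm across, 62 mm long, flat ends, 120 g, lying on its side. Origin: its centre; x: its axis (either way round). Rolls if pushed but soon stops. It starts on the open worktop and is to be stacked; absent (None from the start) in some runs.
- stock0: Plain closed aluminium tin, cylinder 56 mm across, 62 mm long, flat ends, 120 g, lying on its side. Origin: its centre; x: its axis (either way round). Rolls if pushed but soon stops. Lies in the bottom row of the rack from the start; only one of the three stock tins is there in each run (the others None from the start), so two bottom places are free.
- stock1: Plain closed aluminium tin, cylinder 56 mm across, 62 mm long, flat ends, 120 g, lying on its side. Origin: its centre; x: its axis (either way round). Rolls if pushed but soon stops. Lies in the bottom row of the rack from the start; only one of the three stock tins is there in each run (the others None from the start), so two bottom places are free.
- stock2: Plain closed aluminium tin, cylinder 56 mm across, 62 mm long, flat ends, 120 g, lying on its side. Origin: its centre; x: its axis (either way round). Rolls if pushed but soon stops. Lies in the bottom row of the rack from the start; only one of the three stock tins is there in each run (the others None from the start), so two bottom places are free.
- rack: Fixed wooden rack, floor 70 (x) by 204 (y), 12 high, two ribs 7 high, 14 wide at y +-30; end cheeks to z 46, inner faces y +-91; open along x. Origin: centre of underside; tins lie with axes along x, centred at x 0: bottom row y -60, 0, 60 at z 40; second layer y -30, 30 at z about 88; peak y 0, z about 137 (mm). Bottom tins may sit 1 to 3 mm off sideways.
- glass_jar: Small glass jar with metal lid, 56 mm across, 70 mm high; not part of the job, to be left alone. Origin: centre of its underside.
- dip_dish: Small white dipping dish, 76 mm across, 24 mm high; not part of the job, to be left alone. Origin: centre of its underside.
- soap_bar: Bar of yellowish soap, 75 x 48 x 26 mm; not part of the job, to be left alone. Origin: centre of its underside.
- filter_wrench: White plastic water filter housing wrench lying flat, open ring about 124 mm across on a 150 mm handle, 14 mm thick, origin at the centre of the ring; not part of the job, to be left alone. 
- kettle: Closed aluminium kettle, 180 mm across, 220 mm high; not part of the job, to be left alone. Origin: centre of its underside.
There are look-alikes about, which are no part of the job. Leave any purple or red look-alike of the wide_holder alone. What is shaped like the tin1 but orange is not meant.

How it is judged:
By the outcome, as a careful person would: the job done as asked, in the order asked, and still so for the second after the job is handed in, with the robot touching nothing.
Of stock0, stock1, stock2 only 1 to 1 are there at a start; the rules pass over those that are not, and their reading is None.
Of tin0, tin1, tin2, tin3, tin4 only 3 to 5 are there at a start; the rules pass over those that are not, and their reading is None.
At some moment in a run one of wide_turner, narrow_turner may be knocked a few centimetres aside while the robot is not near it.
Once in a run the grip may slacken for a moment while it holds something.
It also fails if it takes over 210 s, if anything falls off the work surface, if the arm or the gripper's body presses on something with over 40 N, if the wrist force passes 120 N, or if a joint passes its speed limit or range.

## Robot

A 6-joint arm with a two-finger parallel gripper is mounted at the origin on the work surface. World frame = base frame: x ahead of the robot, y to its left, z up, the work surface at z = 0. Lengths are in mm, angles in rad, forces in N, time in s.
With the tool pointing down it reaches from about 350 to 775 mm from the base axis. Payload 5.5 kg.
Tool frame: the origin (TCP) lies midway between the tips of the shut fingers; the grasp point (between the pads) lies 19 mm behind it; z points along the fingers, y is the line along which they close (so a half turn about z gives the same grasp; the last joint's range is limited). The gripper opens to 85 mm and grips with 20 to 120 N. Pads are 22 mm wide; open, the fingers measure 114 mm over their backs; the gripper's body (76 mm by 85 mm) begins 54 mm behind the grasp point. The pads swing forward as they close: fully open they stand 13 mm farther back than shut.
Start: joints at [-1.364, 0.313, 0.046, 1.304, 0, 1.431], TCP at [195.434, -540.812, 231.323] pointing down, gripper open.
Joint ranges: [-2.76, 2.76], [-0.86, 1.69], [-1.03, 1.26], [-2.2, 2.34], [-1.47, 1.5], [-3.14, 3.14]. Speed limits (rad/s): [2.57, 2.57, 3.14, 3.14, 3.14, 3.14].

## Interface

Orientations are given as a unit quaternion [x, y, z, w].
In Python, from rig import env gives the robot as it stands.
- The arm moves only by the tool drive_tool, never from a script. Its argument "commands" is one flat list of numbers, 7 for each row, row after row: the shift along the tool's x, y, z in units of 1000 mm (1.0 is 1000 mm), then the turn, a rotation vector about the tool's x, y, z in units of 90 degrees (1.0 is 90 degrees), then the gripper's target within -1 to 1 (fully open at 1, half-way at 0, shut at -1). In form: [tx, ty, tz, wx, wy, wz, hand, tx, ty, tz, wx, wy, wz, hand, ...]. A call has 1 to 12 rows; each row is the pose to reach, as a shift and turn from the pose commanded when the call began, along the tool's axes at that moment; what a row does not reach only later rows make up. A row lasts 1/12 s, in which the tool goes at most 41.7 mm and 7.16 degrees, less where a joint would pass 70% of its speed; a pose out of reach is approached as far as the arm can. A call with a number of a shift or a turn outside -1 to 1 is refused whole. A call with a gripper value outside its range is refused whole. The fingers move at their own pace and stop on an object; "squeeze" is the grip in N (left out, the last holds). Time passes only in rows, so rows that repeat a pose let the fingers close. It gives the time, the measured TCP pose, the force, the opening and the grip force at its end, in the units of the state.
- env.get_state(): the state, without advancing time (a new reading comes with each control period).
- env.capture(name): name is "scene" or "top"; returns a dict with "pixels" (400x640x3 uint8, red, green, blue), "fx", "fy", "cx", "cy" (pixels), "R" (3x3) and "t" (3): a world point X has camera coordinates R X + t. Camera axes: x right, y down, z forward; pixel columns grow to the right and rows downward; lengths in mm; the calibration is good to about 2 mm. A picture is of the moment at which its call begins. There is no depth.
- env.job_done(): hands the job in; it is judged then, once.
Trained networks look in a picture, given as the dict that the camera call returned (one of the last four; its "shot" number tells which), for a name from the list of things; names that differ only in an ending like _2 or _b are one class to them, and where a whole thing is asked for, a point or a joint stands for the part that bears it (a point fixed in the world has none). Each returns a list of dicts, best first, with "p" (0 to 1); they miss things now and then, are a little off and sometimes report something else, mostly with a low value. They report only what shows in the picture. A call takes as long as a camera call. They do not tell look-alikes from the thing itself.
- env.boxes_of(picture, name): "at" ([x, y, z] in mm, in the coordinates of the camera as it stood for that picture, good to about 4 mm: the middle of the surface that is visible of it).
- env.outline_of(picture, name): "pixels" (400x640 bool, what is visible of it).
The state is a dict: "t": time; "joint_positions": joint angles; "joint_vel": joint speeds; "joint_efforts": joint torques, N m; "ee_pos": TCP position; "eef_rot": TCP orientation; "wrist_force": force on the tool from outside, world axes, zero at the start; "wrist_torque": the same for the moment, N m; "gripper_width": finger opening in mm; "finger_force": force on a finger pad.
Only numpy, scipy, OpenCV 4.12 (cv2) and the standard library are available. Lean on these libraries where they do the work, as an engineer would, in place of code of your own. Each camera call takes 0.05 s, during which the arm holds its last target. There are 200 camera calls.

## Working session

There is one attempt and no reset: what is moved stays moved. The work goes in short steps, Python scripts to look and compute and a tool call to move; the robot and the scene stay as the last step left them, time stands still between calls to the robot, and variables do not carry over. Pictures are saved under pics/ and viewed, at most 14 in all, crops included, and the job is handed in when it is done.

Besides the shell and the picture viewer there is one more tool, called after "Call:" by a JSON object that holds its "method" and its "body". drive_tool: Moves the arm, as the interface text tells. Shifts and turns lie within -1 to 1; 1 stands for 1000 mm of shift or 90 degrees of turn. Its arguments: {"type":"object","properties":{"commands":{"type":"array","items":{"type":"number","minimum":-1,"maximum":1}},"squeeze":{"type":"number"}},"required":["commands"]}

```bash
mkdir -p pics; ls
cat > h.py <<'E'
import numpy as np, cv2
from rig import env
from scipy.spatial.transform import Rotation as Ro
def w(p,c): return np.array(c['R']).T@(np.array(p)-np.array(c['t']))
def ray(c,u,v,z):
    R=np.array(c['R']);o=-R.T@np.array(c['t']);d=R.T@np.array([(u-c['cx'])/c['fx'],(v-c['cy'])/c['fy'],1]);return o+d*(z-o[2])/d[2]
def proj(c,X):
    p=np.array(c['R'])@np.array(X)+np.array(c['t']);return c['fx']*p[0]/p[2]+c['cx'],c['fy']*p[1]/p[2]+c['cy']
def save(n,img): cv2.imwrite('pics/'+n,img[...,::-1])
E
python3 - <<'E'
from h import *
for n in ('scene','top'):
    c=env.capture(n);save(n+'0.png',c['pixels'])
    print(n,c['fx'],(-np.array(c['R']).T@c['t']).round(), np.array(c['R']).round(2).tolist())
    for k in ['wide_turner','narrow_turner','wide_holder','narrow_holder','tin0','rack','glass_jar','kettle','filter_wrench','soap_bar','dip_dish']:
        print(k,[(round(b['p'],2),w(b['at'],c).round().tolist()) for b in env.boxes_of(c,k)])
s=env.get_state();print(s['ee_pos'],s['eef_rot'],s['t'])
E
```

```text
pics
scene 430.9116043913159 [1435.  440. 1111.] [[-0.46, 0.89, 0.0], [0.64, 0.33, -0.69], [-0.61, -0.31, -0.72]]
wide_turner [(0.69, [461.0, 186.0, 1.0])]
narrow_turner [(0.64, [346.0, 352.0, 3.0]), (0.62, [457.0, -170.0, 47.0])]
wide_holder [(0.98, [829.0, -242.0, 49.0]), (0.94, [783.0, 333.0, 49.0]), (0.56, [728.0, 158.0, 44.0]), (0.54, [409.0, -276.0, 44.0])]
narrow_holder [(0.61, [607.0, 321.0, 46.0])]
tin0 [(0.77, [458.0, -169.0, 43.0]), (0.66, [298.0, -206.0, 41.0]), (0.63, [345.0, 351.0, 4.0]), (0.6, [459.0, -59.0, 44.0])]
rack [(0.82, [647.0, -250.0, 16.0])]
glass_jar [(0.93, [724.0, -37.0, 49.0]), (0.43, [346.0, 352.0, 1.0])]
kettle [(0.57, [528.0, -567.0, 98.0])]
filter_wrench [(0.6, [467.0, 572.0, 11.0])]
soap_bar [(0.89, [598.0, 482.0, 31.0])]
dip_dish []
top 384.8366168446302 [ 381.  -32. 1549.] [[-0.03, -1.0, -0.02], [-0.99, 0.03, -0.12], [0.12, 0.02, -0.99]]
wide_turner [(0.81, [455.0, 179.0, 1.0])]
narrow_turner [(0.82, [340.0, 347.0, 4.0])]
wide_holder [(0.83, [807.0, -255.0, 47.0]), (0.71, [755.0, 323.0, 50.0]), (0.6, [704.0, 145.0, 45.0])]
narrow_holder [(0.69, [575.0, 314.0, 43.0]), (0.32, [627.0, -291.0, 12.0])]
tin0 [(0.69, [441.0, -178.0, 49.0]), (0.57, [452.0, -72.0, 50.0]), (0.5, [292.0, -219.0, 50.0])]
rack [(0.62, [626.0, -293.0, 13.0]), (0.28, [456.0, 177.0, 2.0])]
glass_jar [(0.51, [703.0, -57.0, 71.0])]
kettle [(0.85, [480.0, -587.0, 121.0]), (0.61, [344.0, 352.0, 2.0])]
filter_wrench [(0.66, [461.0, 599.0, 14.0]), (0.56, [581.0, 314.0, 44.0])]
soap_bar [(0.56, [587.0, 472.0, 26.0])]
dip_dish [(0.49, [417.0, -406.0, 9.0])]
[ 195.42892122 -540.82322621  231.33645838] [ 9.85001048e-01  1.72548345e-01 -1.07573380e-05  6.90894369e-05] 1.2
```

View pics/scene0.png

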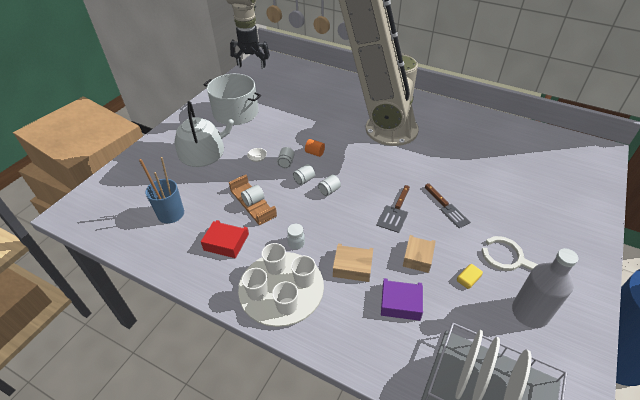

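View pics/top0.png

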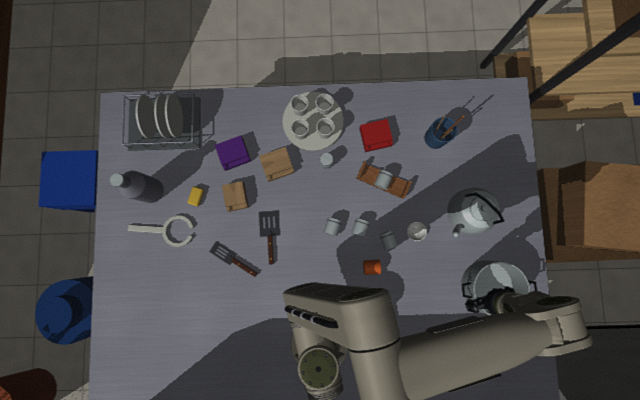

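Scene picture: three grey loose tins at (329,185), (304,174), (286,157); orange look-alike (315,147). The rack is at (252,200) with a stock tin in it. The pale holders are wide (353,263) and narrow (420,253), with red (225,238) and purple (402,300) look-alikes to avoid. Wide turner is at (394,210), narrow at (446,205). Next I fit poses to the outlines in both cameras.

```bash
cat >> h.py <<'E'
from scipy.optimize import minimize
def box(x0,x1,y0,y1,z0,z1): return np.array([[x,y,z] for x in(x0,x1) for y in(y0,y1) for z in(z0,z1)],float)
a=np.linspace(0,2*np.pi,24,endpoint=False)
TIN=[np.array([[x,28*np.cos(t),28*np.sin(t)] for x in(-31,31) for t in a])]
def turner(wd): return [box(30,130,-wd/2,wd/2,0,3),box(-82,33,-9,9,0,18)]
def block(wd): return [box(-52,52,-wd/2,wd/2,0,46)]
RACK=[box(-35,35,-102,102,0,12),box(-35,35,-102,-91,0,46),box(-35,35,91,102,0,46)]
S=4
def render(c,parts,q,z):
    R=Ro.from_euler('z',q[2]).as_matrix(); m=np.zeros((400*S,640*S),np.uint8)
    for P in parts:
        X=P@R.T+[q[0],q[1],z]; p=X@np.array(c['R']).T+np.array(c['t'])
        uv=np.c_[c['fx']*p[:,0]/p[:,2]+c['cx']+.5,c['fy']*p[:,1]/p[:,2]+c['cy']+.5]*S
        cv2.fillConvexPoly(m,cv2.convexHull(np.round(uv).astype(np.int32)),1)
    return m
def fit(views,parts,q0,z,yaws=None):
    "views: [(cam,mask)]"
    big=[(c,cv2.resize(m.astype(np.float32),None,fx=S,fy=S,interpolation=cv2.INTER_LINEAR)) for c,m in views]
    def cost(q):
        q=[q[0],q[1],q[2]/100]
        return sum(1-np.minimum(r:=render(c,parts,q,z),M).sum()/np.maximum(r,M).sum() for c,M in big)
    best=None
    for y in (yaws if yaws is not None else [q0[2]]):
        x0=np.array([q0[0],q0[1],y*100])
        r=minimize(cost,x0,method='Nelder-Mead',options=dict(initial_simplex=x0+np.array([[0,0,0],[10,0,0],[0,10,0],[0,0,25]]),xatol=.2,fatol=1e-4,maxiter=120))
        if best is None or r.fun<best.fun: best=r
    q=best.x; return np.array([q[0],q[1],q[2]/100]),best.fun
def mask(c,name,xy,z):
    u,v=proj(c,[xy[0],xy[1],z]);b=None
    for o in env.outline_of(c,name):
        m=np.array(o['pixels'])
        if m.sum()<20: continue
        ys,xs=np.nonzero(m);d=np.hypot(xs.mean()-u,ys.mean()-v)
        if d<14 and (b is None or d<b[0]): b=(d,m)
    return b and b[1]
E
cat > m.py <<'E'
from h import *
cs=[env.capture('scene'),env.capture('top')]
pi=np.pi; Y=np.arange(-pi,pi,pi/4);Yh=np.arange(0,pi,pi/4)
J=[('wide_turner','wide_turner',turner(80),(445,180),0,np.arange(-pi/4,pi/4+.1,pi/8)),('narrow_turner','narrow_turner',turner(50),(340,347),0,np.arange(0,pi/2,pi/8)),
('wide_holder','wide_holder',block(112),(712,150),0,[-.4,0,.4]),('narrow_holder','narrow_holder',block(82),(590,315),0,[-.4,0,.4]),
('tin0','tinA',TIN,(450,-65),28,Yh),('tin0','tinB',TIN,(448,-172),28,Yh),('tin0','tinC',TIN,(292,-212),28,Yh),('tin0','tinO',TIN,(300,-150),28,Yh)]
for cl,n,P,xy,z,ys in J:
    zz=z+ (20 if 'hold' in n else 0)
    v=[(c,m) for c in cs if (m:=mask(c,cl,xy,zz)) is not None]
    if not v: print(n,'no mask');continue
    q,f=fit(v,P,[*xy,0],z,ys);print(n,len(v),q[:2].round(1),round(np.degrees(q[2]),1),round(f/len(v),3),[int(m.sum()) for _,m in v], [fit([x],P,q,z)[0].round(2).tolist() for x in v])
for c in cs:
    for o in env.outline_of(c,'rack'): m=np.array(o['pixels']);print('rack',round(o['p'],2),m.sum(),[k.mean().round() for k in np.nonzero(m)])
c=cs[0];a=c['pixels'][130:290,180:480];save('crop1.png',cv2.resize(a,None,fx=2.6,fy=2.6,interpolation=cv2.INTER_CUBIC))
E
python3 m.py
```

```text
wide_turner 1 [391.3 181.4] 1.9 0.114 [707] [[391.32, 181.35, 0.03]]
narrow_turner 2 [314.1 307. ] 56.5 0.119 [538, 498] [[313.82, 307.05, 0.99], [314.01, 306.54, 0.98]]
wide_holder 1 [707.7 146. ] 18.3 0.077 [743] [[707.73, 146.04, 0.32]]
narrow_holder 2 [581.5 318.4] 10.7 0.117 [846, 646] [[584.33, 320.12, 0.17], [581.12, 316.54, 0.17]]
tinA 2 [448.8 -68. ] -16.8 0.107 [310, 246] [[447.29, -65.83, -0.29], [449.65, -69.84, -0.34]]
tinB 2 [ 443.8 -179.5] 160.1 0.128 [282, 224] [[441.06, -177.93, 2.75], [444.22, -179.91, 2.78]]
tinC 2 [ 288.7 -214.7] 90.5 0.102 [272, 236] [[288.21, -214.41, 1.58], [289.61, -215.5, 1.6]]
tinO no mask
rack 0.91 753 [np.float64(202.0), np.float64(254.0)]
rack 0.97 633 [np.float64(181.0), np.float64(384.0)]
rack 0.71 179 [np.float64(239.0), np.float64(389.0)]
```

View pics/crop1.png

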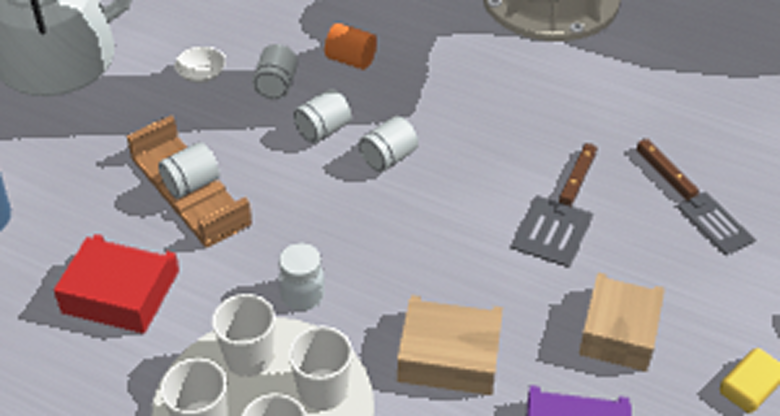

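Crop (2.6x) confirms it: pale wide holder at (450,345), pale narrow at (622,320), grey tins (388,143), (322,117), (275,70), stock tin in the middle of the rack. Now I refine the holders and rack.

```bash
cat > m2.py <<'E'
from h import *
cs=[env.capture('scene'),env.capture('top')]
def blk(w,s): return [box(-52,52,-w/2,w/2,0,24),box(-36,52,-w/2,w/2,24,46),box(-52,52,-w/2,-s/2,24,46),box(-52,52,s/2,w/2,24,46)]
def pale(c,q,rad=26):
    u,v=map(int,proj(c,[*q[:2],23])); hsv=cv2.cvtColor(c['pixels'],cv2.COLOR_RGB2HSV).astype(int)
    m=(hsv[...,0]>5)&(hsv[...,0]<30)&(hsv[...,1]>65)
    k=np.zeros((400,640),bool);k[v-rad:v+rad,u-rad-10:u+rad+10]=1
    n,l=cv2.connectedComponents((m&k).astype(np.uint8)); return l==l[v,u]
for n,P,q in (('wide',blk(112,88),[708,146,.32]),('narrow',blk(82,58),[582,318,.18])):
    v=[(c,pale(c,q)) for c in cs]
    print(n,[int(m.sum()) for _,m in v],*[(a[0].round(2),round(a[1],3)) for a in (fit(v,P,q,0),fit(v[:1],P,q,0),fit(v[1:],P,q,0))])
T=TIN[0]+[0,0,40]
v=[]
for c in cs:
    m=np.array(env.outline_of(c,'rack')[0]['pixels'])
    t=mask(c,'stock0',(630,-268),45); 
    print(t is not None and int(t.sum()))
    if t is not None: m=m|t
    m=cv2.morphologyEx(m.astype(np.uint8),cv2.MORPH_CLOSE,np.ones((3,3)))
    v.append((c,m))
for P in (RACK+[T],):
  for vv in (v,v[:1],v[1:]):
    q,f=fit(vv,P,[630,-270,0],0,np.radians([-60,-40,-20,0,20,40]));print('rack',q[:2].round(1),round(np.degrees(q[2]),1),round(f/len(vv),3))
E
python3 m2.py
```

```text
wide [1183, 765] (array([7.0792e+02, 1.4870e+02, 3.1000e-01]), np.float64(0.127)) (array([7.0755e+02, 1.4943e+02, 3.1000e-01]), np.float64(0.066)) (array([7.0785e+02, 1.4793e+02, 3.2000e-01]), np.float64(0.055))
narrow [838, 583] (array([5.8223e+02, 3.1897e+02, 1.7000e-01]), np.float64(0.168)) (array([5.8220e+02, 3.1901e+02, 1.7000e-01]), np.float64(0.081)) (array([5.8285e+02, 3.1792e+02, 1.9000e-01]), np.float64(0.088))
304Traceback (most recent call last):
  File "m2.py", line 15, in <module>
    m=np.array(env.outline_of(c,'rack')[0]['pixels'])
               ~~~~~~~~~~~~~~~~~~~~~~~~^^^
IndexError: list index out of range
```

```bash
cat > p.py <<'E'
import sys
from h import *
# usage: p.py x y z yawdeg [x y z yawdeg ...]   (rows relative to the present pose)
s=env.get_state();R=Ro.from_quat(s['eef_rot']).as_matrix();p=np.array(s['ee_pos'])
yaw=np.degrees(np.arctan2(R[1,0],R[0,0]));j=np.degrees(s['joint_positions'])
print('t',round(s['t'],2),'p',p.round(1),'yaw',round(yaw,1),'tilt',round(np.degrees(np.arccos(-R[2,2])),2),'j1,j6',j[0].round(),j[5].round(),'w',round(s['gripper_width'],1),'F',np.round(s['wrist_force'],1),'pad',s['finger_force'])
A=np.array(sys.argv[1:],float).reshape(-1,4)
for x,y,z,a in A:
    d=R.T@(np.array([x,y,z])-p)/1000; j1=np.degrees(np.arctan2(y,x)); c=[]
    for k in (a-360,a-180,a,a+180,a+360):
        Dy=k-yaw; j6=j[5]+(j1-j[0])-Dy
        if abs(j6)<175: c.append((round(j6),round(-Dy/90,3)))
    print(d.round(4).tolist(),'(j6,wz)',c)
E
python3 p.py 450 -150 260 90  391.3 181.4 120 1.9
```

```text
t 2.45 p [ 195.4 -540.8  231.3] yaw 19.9 tilt 0.0 j1,j6 -78.0 82.0 w 85.6 F [-0.  -0.5 -0.7] pad 0.0
[0.3722, -0.281, -0.0287] (j6,wz) [(72, np.float64(-0.779)), (-108, np.float64(-2.779))]
[0.4297, -0.6126, 0.1113] (j6,wz) [(23, np.float64(-1.8)), (-157, np.float64(-3.8))]
```

Call:
{"method": "drive_tool", "body": {"commands": [0.372,-0.281,-0.029,0,0,-0.9,0.2,0.372,-0.281,-0.029,0,0,-0.9,0.2,0.372,-0.281,-0.029,0,0,-0.9,0.2,0.372,-0.281,-0.029,0,0,-0.9,0.2,0.372,-0.281,-0.029,0,0,-0.9,0.2,0.372,-0.281,-0.029,0,0,-0.9,0.2,0.372,-0.281,-0.029,0,0,-0.9,0.2,0.372,-0.281,-0.029,0,0,-0.9,0.2,0.372,-0.281,-0.029,0,0,-0.9,0.2,0.372,-0.281,-0.029,0,0,-0.9,0.2,0.372,-0.281,-0.029,0,0,-0.9,0.2,0.372,-0.281,-0.029,0,0,-0.9,0.2], "squeeze": 80}}

```text
t: 3.45
ee_pos: [452.1, -145.6, 261.0]
eef_rot: [0.633, 0.774, 0.001, 0.001]
wrist_force: [0.5, -0.4, -0.3]
gripper_width: 51.1
finger_force: 0.0
```

```bash
python3 p.py 391.3 181.4 120 1.9
```

```text
t 3.45 p [ 452.1 -145.6  261. ] yaw 101.5 tilt 0.14 j1,j6 -28.0 51.0 w 51.1 F [ 0.5 -0.4 -0.3] pad 0.0
[0.3325, 0.0054, 0.1412] (j6,wz) [(23, np.float64(-0.893)), (-157, np.float64(-2.893))]
```

Call:
{"method": "drive_tool", "body": {"commands": [0.332,0.005,0.1,0,0,-0.893,0.2,0.332,0.005,0.1,0,0,-0.893,0.2,0.332,0.005,0.1,0,0,-0.893,0.2,0.332,0.005,0.1,0,0,-0.893,0.2,0.332,0.005,0.1,0,0,-0.893,0.2,0.332,0.005,0.1,0,0,-0.893,0.2,0.332,0.005,0.141,0,0,-0.893,0.2,0.332,0.005,0.141,0,0,-0.893,0.2,0.332,0.005,0.141,0,0,-0.893,0.2,0.332,0.005,0.141,0,0,-0.893,0.2,0.332,0.005,0.141,0,0,-0.893,0.2,0.332,0.005,0.141,0,0,-0.893,0.2]}}

```text
t: 4.45
ee_pos: [391.5, 177.2, 118.7]
eef_rot: [-0.014, 1.0, -0.0, -0.001]
wrist_force: [0.7, -0.5, -0.7]
gripper_width: 51.4
finger_force: 0.0
```

```bash
python3 p.py 391.3 181.4 4 1.9
python3 - <<'E'
from h import *
c=env.capture('scene');save('s2.png',cv2.resize(c['pixels'][120:290,180:500],None,fx=2.5,fy=2.5,interpolation=cv2.INTER_CUBIC))
for n,cl,xy,w,y in (('wide','wide_turner',(445,180),80,.03),('nar','narrow_turner',(340,347),50,.98)):
    m=mask(c,cl,xy,0)
    if m is not None: q,f=fit([(c,m)],turner(w),[xy[0]-50*np.cos(y),xy[1]-50*np.sin(y),y],0,[y-.3,y,y+.3]);print(n,q.round(2),f)
E
```

```text
t 4.45 p [391.5 177.2 118.7] yaw -178.4 tilt 0.07 j1,j6 14.0 12.0 w 51.4 F [ 0.7 -0.5 -0.7] pad 0.0
[-0.0, 0.0043, 0.1147] (j6,wz) [(23, np.float64(-0.003)), (-157, np.float64(-2.003))]
wide [3.9059e+02 1.8406e+02 5.0000e-02] 0.09334850311279297
nar [313.79 308.35   0.98] 0.13520008325576782
```

View pics/s2.png

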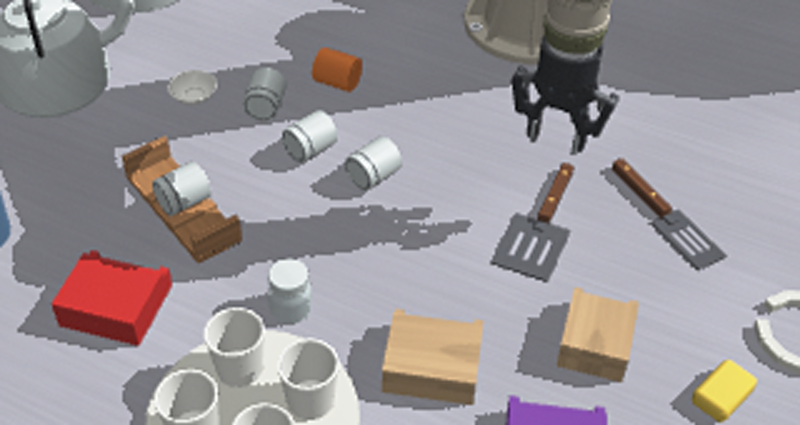

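The gripper is over the wide turner's handle at (565,170) in the crop. Nothing has been knocked so far. Descend and grip.

Call:
{"method": "drive_tool", "body": {"commands": [0,0.0055,0.06,0,0,-0.006,0.2,0,0.0055,0.08,0,0,-0.006,0.2,0,0.0055,0.1,0,0,-0.006,0.2,0,0.0055,0.1147,0,0,-0.006,0.2,0,0.0055,0.1147,0,0,-0.006,0.2,0,0.0055,0.1147,0,0,-0.006,-1,0,0.0055,0.1147,0,0,-0.006,-1,0,0.0055,0.1147,0,0,-0.006,-1,0,0.0055,0.1147,0,0,-0.006,-1,0,0.0055,0.1147,0,0,-0.006,-1,0,0.0055,0.1147,0,0,-0.006,-1,0,0.0055,0.1147,0,0,-0.006,-1], "squeeze": 80}}

```text
t: 5.6
ee_pos: [393.6, 182.8, 6.2]
eef_rot: [-0.015, 1.0, 0.0, 0.002]
wrist_force: [-1.1, -0.7, 6.8]
gripper_width: 15.5
finger_force: 79.6
```

```bash
python3 p.py
python3 - <<'E'
import numpy as np
for n,x,y,a in (('w',708,148.5,.315),('n',582.3,318.8,.175)):
    d=np.array([np.cos(a),np.sin(a)])
    print(n,np.degrees(a),'home',np.array([x,y])-90*d,'pre',np.array([x,y])-(90+110)*d)
E
```

```text
t 5.6 p [393.6 182.8   6.2] yaw -178.2 tilt 0.21 j1,j6 14.0 13.0 w 15.5 F [-1.1 -0.7  6.8] pad 79.64215278625488
w 18.04817054662093 home [622.4283259  120.61651759] pre [517.84072422  86.53670575]
n 10.026761414789405 home [493.6746115  303.13026762] pre [385.35469222 283.97837248]
```

```bash
python3 p.py 393.6 182.8 90 -178.2 510 84 90 -162 510 84 45 -162
```

```text
t 5.6 p [393.6 182.8   6.2] yaw -178.2 tilt 0.21 j1,j6 14.0 13.0 w 15.5 F [-1.1 -0.7  6.8] pad 79.64215278625488
[-0.0003, 0.0001, -0.0838] (j6,wz) [(23, np.float64(-0.0)), (-157, np.float64(-2.0))]
[-0.1136, -0.1023, -0.0835] (j6,wz) [(171, np.float64(1.82)), (-9, np.float64(-0.18))]
[-0.1134, -0.1023, -0.0385] (j6,wz) [(171, np.float64(1.82)), (-9, np.float64(-0.18))]
```

Call:
{"method": "drive_tool", "body": {"commands": [0,0,-0.03,0,0,0,-1,0,0,-0.06,0,0,0,-1,0,0,-0.084,0,0,0,-1,-0.03,-0.027,-0.084,0,0,-0.05,-1,-0.055,-0.05,-0.084,0,0,-0.1,-1,-0.085,-0.077,-0.084,0,0,-0.15,-1,-0.1135,-0.1023,-0.084,0,0,-0.18,-1,-0.1135,-0.1023,-0.084,0,0,-0.18,-1,-0.1135,-0.1023,-0.06,0,0,-0.18,-1,-0.1135,-0.1023,-0.0385,0,0,-0.18,-1,-0.1135,-0.1023,-0.0385,0,0,-0.18,-1,-0.1135,-0.1023,-0.0385,0,0,-0.18,-1]}}

```text
t: 6.6
ee_pos: [507.2, 83.6, 42.6]
eef_rot: [-0.156, 0.988, 0.0, -0.001]
wrist_force: [-0.7, 0.7, -0.4]
gripper_width: 15.5
finger_force: 78.7
```

```bash
cat > look.py <<'E'
import sys
from h import *
# look.py name crop x,y  : picture crop round world point
n,X,Y,Z,out=sys.argv[1],*map(float,sys.argv[2:5]),sys.argv[5]
c=env.capture(n);u,v=map(int,proj(c,[X,Y,Z]));r=45
save(out,cv2.resize(c['pixels'][max(v-r,0):v+r,max(u-60,0):u+60],None,fx=6,fy=6,interpolation=cv2.INTER_CUBIC))
E
python3 p.py 510 84 45 -162
python3 - <<'E'
from h import *
s=env.get_state()
for n in('scene','top'):
    c=env.capture(n); z=s['ee_pos'][2]-6
    m=mask(c,'wide_turner',(575,105),z)
    if m is None: print(n,'none');continue
    for zz in (z,z+4):
        q,f=fit([(c,m)],turner(80)[:1],[510,84,.31],zz);print(n,zz,q.round(2),f,m.sum())
E
python3 look.py scene 560 100 40 w3.png
```

```text
t 6.6 p [507.2  83.6  42.6] yaw -162.0 tilt 0.16 j1,j6 0.0 -18.0 w 15.5 F [-0.7  0.7 -0.4] pad 78.66461634635925
[-0.0028, -0.0005, -0.0024] (j6,wz) [(171, np.float64(2.0)), (-9, np.float64(-0.0))]
scene 36.61820920117442 [5.0434e+02 8.0360e+01 3.5000e-01] 0.1832236647605896 690
scene 40.61820920117442 [5.0735e+02 8.1230e+01 3.6000e-01] 0.18270879983901978 690
top none
```

View pics/w3.png

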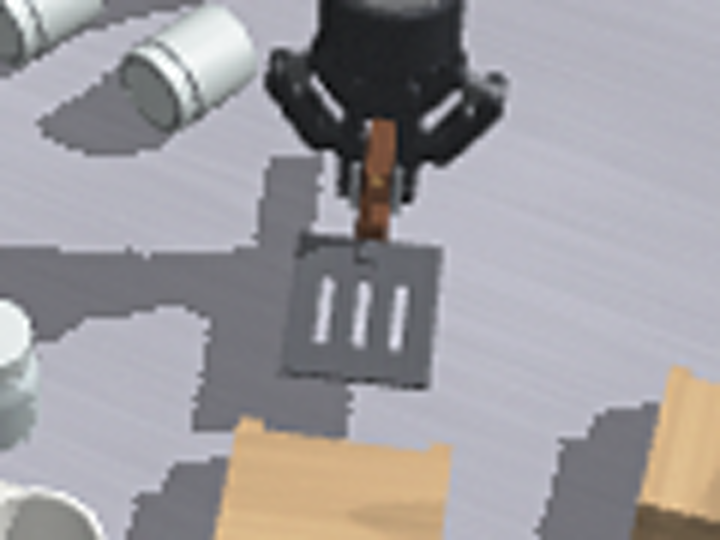

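The blade shows at crop (365,315) with its corners near (280,375), (428,388), (442,247), (297,235). I check levelness and offset against projected corners.

Run:
```python
from h import *
from scipy.optimize import least_squares
c=env.capture('scene');u0,v0=map(int,proj(c,[560,100,40]))
obs=np.array([[280,375],[428,388],[442,247],[297,235]])/6+[u0-60,v0-45]
p=env.get_state()['ee_pos'];B=np.array([[130,-40,1.5],[130,40,1.5],[30,40,1.5],[30,-40,1.5]])
def pred(q,B):
    # q: dx along, dy across, dz, pitch deg, yaw deg
    R=Ro.from_euler('ZYX',[18+q[4],q[3],0],degrees=True).as_matrix(); X=(B-[q[0],-q[1],0])@R.T+p+[0,0,-6.2+q[2]]
    return np.array([proj(c,x) for x in X])
for perm in (B,B[[1,0,3,2]]):
    r=least_squares(lambda q:np.r_[(pred(q,perm)-obs+0).ravel(),q[2]/2,q[1]/3],np.zeros(5));print(r.x.round(2),(pred(np.zeros(5),perm)-obs).round(1).tolist(),r.cost)
```

```text
[ 0.98 -0.22 -0.02  0.43  1.98] [[-1.5, -0.6], [-1.1, 0.4], [-0.4, 0.6], [-0.1, -0.3]] 0.12510137393491857
[ 4.5500e+00  1.1100e+00  3.0000e-02  1.0501e+02 -1.7817e+02] [[23.6, 2.6], [-26.1, -2.8], [-24.3, -2.3], [23.7, 2.6]] 1.5718855177726192
```

```bash
python3 p.py 553 98 33 -163 590 109.8 33 -163 623.4 120.9 33 -163
```

```text
t 6.9 p [509.5  83.8  44.4] yaw -162.0 tilt 0.13 j1,j6 0.0 -18.0 w 16.0 F [-0.3 -0.1 -0.3] pad 78.66275668144226
[-0.0457, 0.0, 0.0114] (j6,wz) [(173, np.float64(2.011)), (-7, np.float64(0.011))]
[-0.0846, -0.0002, 0.0115] (j6,wz) [(174, np.float64(2.011)), (-6, np.float64(0.011))]
[-0.1198, 0.0001, 0.0116] (j6,wz) [(174, np.float64(2.011)), (-6, np.float64(0.011))]
```

Call:
{"method": "drive_tool", "body": {"commands": [-0.01,0,0.0114,0,0,0.011,-1,-0.022,0,0.0114,0,0,0.011,-1,-0.022,0,0.0114,0,0,0.011,-1,-0.03,0,0.0114,0,0,0.011,-1,-0.038,0,0.0114,0,0,0.011,-1,-0.046,0,0.0114,0,0,0.011,-1,-0.054,0,0.0114,0,0,0.011,-1,-0.062,0,0.0114,0,0,0.011,-1,-0.07,0,0.0114,0,0,0.011,-1,-0.078,0,0.0114,0,0,0.011,-1,-0.085,0,0.0114,0,0,0.011,-1,-0.085,0,0.0114,0,0,0.011,-1]}}

```text
t: 7.9
ee_pos: [591.3, 110.3, 31.7]
eef_rot: [-0.148, 0.989, -0.0, 0.001]
wrist_force: [-0.5, 0.1, -0.6]
gripper_width: 15.9
finger_force: 78.7
```

```bash
python3 look.py scene 640 120 40 w4.png;python3 p.py 623.4 120.9 33 -163
```

```text
t 7.95 p [590.2 110.1  31.6] yaw -163.0 tilt 0.02 j1,j6 3.0 -14.0 w 15.8 F [-0.5  0.3 -1.1] pad 78.69891285896301
[-0.0349, 0.0007, -0.0014] (j6,wz) [(174, np.float64(2.0)), (-6, np.float64(0.0))]
```

View pics/w4.png

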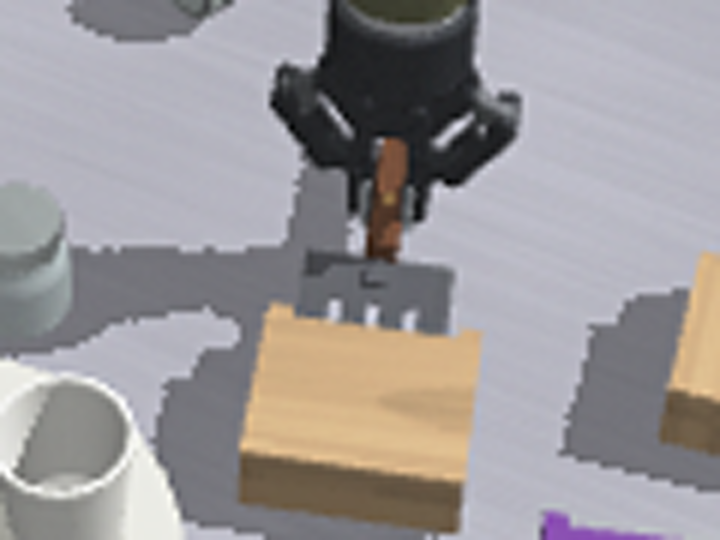

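The blade is entering the slot and centred (x 300–455 against holder ears at 270 and 480). No force yet, so push on home.

Call:
{"method": "drive_tool", "body": {"commands": [-0.006,0.0005,0,0,0,0,-1,-0.012,0.0005,0,0,0,0,-1,-0.018,0.0005,0,0,0,0,-1,-0.023,0.0005,0,0,0,0,-1,-0.027,0.0005,0,0,0,0,-1,-0.03,0.0005,0,0,0,0,-1,-0.032,0.0005,0,0,0,0,-1,-0.034,0.0005,0,0,0,0,-1,-0.034,0.0005,0,0,0,0,-1,-0.034,0.0005,0,0,0,0,-1]}}

```text
t: 8.78
ee_pos: [621.7, 120.3, 31.6]
eef_rot: [-0.148, 0.989, -0.0, -0.0]
wrist_force: [0.6, -0.6, -0.3]
gripper_width: 16.0
finger_force: 78.7
```

```bash
python3 p.py 623.4 120.9 33 -163
```

```text
t 8.78 p [621.7 120.3  31.6] yaw -163.0 tilt 0.02 j1,j6 4.0 -13.0 w 16.0 F [ 0.6 -0.6 -0.3] pad 78.69968891143799
[-0.0018, 0.0001, -0.0014] (j6,wz) [(174, np.float64(2.0)), (-6, np.float64(-0.0))]
```

Not touching yet; go on in 1 mm steps.

Call:
{"method": "drive_tool", "body": {"commands": [-0.002,0,0,0,0,0,-1,-0.003,0,0,0,0,0,-1,-0.004,0,0,0,0,0,-1,-0.005,0,0,0,0,0,-1,-0.006,0,0,0,0,0,-1,-0.006,0,0,0,0,0,-1]}}

```text
t: 9.28
ee_pos: [624.9, 121.6, 30.9]
eef_rot: [-0.148, 0.989, -0.0, -0.003]
wrist_force: [-6.5, -1.5, 0.9]
gripper_width: 15.5
finger_force: 78.9
```

Call:
{"method": "drive_tool", "body": {"commands": [-0.001,0,0.0005,0,0,0,-1,-0.002,0,0.001,0,0,0,-1,-0.002,0,0.001,0,0,0,-1,-0.002,0,0.001,0,0,0,-1]}}

```text
t: 9.62
ee_pos: [624.8, 121.7, 30.1]
eef_rot: [-0.147, 0.989, -0.0, -0.004]
wrist_force: [-13.2, -4.4, 7.7]
gripper_width: 15.6
finger_force: 79.6
```

Call:
{"method": "drive_tool", "body": {"commands": [0.002,0,-0.001,0,0,0,-0.5,0.002,0,-0.001,0,0,0,0,0.002,0,-0.001,0,0,0,0.2,0.002,0,-0.001,0,0,0,0.2,0.002,0,-0.001,0,0,0,0.2,0.002,0,-0.03,0,0,0,0.2,0.002,0,-0.06,0,0,0,0.2,0.002,0,-0.1,0,0,0,0.2,0.04,0,-0.13,0,0,0,0.2,0.08,0,-0.15,0,0,0,0.2,0.12,0,-0.15,0,0,0,0.2,0.12,0,-0.15,0,0,0,0.2]}}

```text
t: 10.62
ee_pos: [508.7, 86.9, 181.6]
eef_rot: [-0.148, 0.989, -0.0, -0.002]
wrist_force: [-1.7, 0.2, -0.3]
gripper_width: 51.0
finger_force: 0.0
```

```bash
cat > fitw.py <<'E'
from h import *
cs=[env.capture('scene'),env.capture('top')]
for n,cl,xy,w,y in (('nar','narrow_turner',(345,352),50,.98),):
  v=[(c,m) for c in cs if (m:=mask(c,cl,xy,0)) is not None]
  for vv in (v,v[:1],v[1:]):
    if vv: q,f=fit(vv,turner(w),[xy[0]-50*np.cos(y),xy[1]-50*np.sin(y),y],0,[y-.3,y,y+.3]);print(n,q.round(2),f)
# visible handle of the homed wide turner: brown pixels, ends
c=cs[0];P=c['pixels'];u,v=map(int,proj(c,[590,110,40]))
save('w5.png',cv2.resize(P[v-40:v+50,u-60:u+60],None,fx=6,fy=6,interpolation=cv2.INTER_CUBIC))
a=.315;o=np.array([708,148.5])-90*np.array([np.cos(a),np.sin(a)])
for x,y,z in ((-82,0,18),(33,-9,18),(30,-40,3),(30,40,3),(38,-44,24-24)):
    X=[o[0]+x*np.cos(a)-y*np.sin(a),o[1]+x*np.sin(a)+y*np.cos(a),24+z];pu=proj(c,X);print(x,y,((pu[0]-u+60)*6).round(),((pu[1]-v+40)*6).round())
E
python3 fitw.py; python3 p.py 313.8 307.8 110 56
```

```text
nar [314.04 307.82   0.98] 0.4504048228263855
nar [312.35 307.51   0.99] 0.10637688636779785
nar [316.96 306.86   1.  ] 0.3184053301811218
-82 0 372.0 176.0
33 -9 331.0 336.0
30 -40 272.0 342.0
30 40 423.0 361.0
38 -44 262.0 356.0
t 10.82 p [515.9  87.7 181.1] yaw -163.0 tilt 0.13 j1,j6 1.0 -16.0 w 51.0 F [0.9 0.1 0.5] pad 0.0
[0.1291, 0.2696, 0.0707] (j6,wz) [(168, np.float64(1.566)), (-12, np.float64(-0.434))]
```

View pics/w5.png

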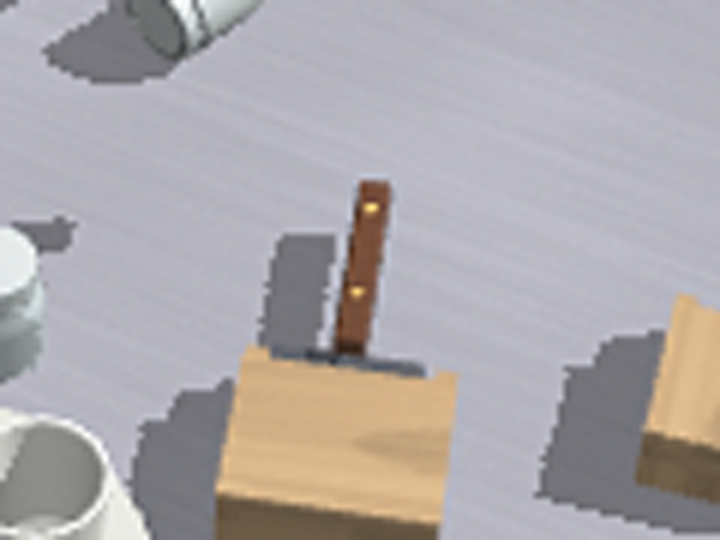

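The wide turner is home: only a sliver of blade shows at (350,362), with the handle straight. Now the narrow one.

Call:
{"method": "drive_tool", "body": {"commands": [0.129,0.27,0.0,0,0,-0.434,0.2,0.129,0.27,0.0,0,0,-0.434,0.2,0.129,0.27,0.0,0,0,-0.434,0.2,0.129,0.27,0.0,0,0,-0.434,0.2,0.129,0.27,0.02,0,0,-0.434,0.2,0.129,0.27,0.04,0,0,-0.434,0.2,0.129,0.27,0.07,0,0,-0.434,0.2,0.129,0.27,0.07,0,0,-0.434,0.2,0.129,0.27,0.07,0,0,-0.434,0.2,0.129,0.27,0.07,0,0,-0.434,0.2,0.129,0.27,0.07,0,0,-0.434,0.2]}}

```text
t: 11.73
ee_pos: [313.9, 308.9, 110.9]
eef_rot: [-0.47, 0.883, -0.0, 0.0]
wrist_force: [0.9, 0.4, 1.1]
gripper_width: 51.4
finger_force: 0.0
```

```bash
python3 - <<'E'
from h import *
c=env.capture('scene');m=mask(c,'narrow_turner',(345,352),0)
if m is not None: print(fit([(c,m)],turner(50),[313,308,.98],0,[.7,.98,1.2]))
E
python3 p.py 313.5 307.5 5 56.5
```

```text
(array([312.73886639, 307.64645641,   0.97779245]), np.float64(0.20083212852478027))
t 11.83 p [314.5 308.5 111.5] yaw -124.0 tilt 0.12 j1,j6 34.0 -22.0 w 51.5 F [-0.1  0.3 -0.3] pad 0.0
[0.0016, 0.0003, 0.1065] (j6,wz) [(168, np.float64(1.994)), (-12, np.float64(-0.006))]
```

Call:
{"method": "drive_tool", "body": {"commands": [0.001,0,0.04,0,0,-0.006,0.2,0.001,0,0.07,0,0,-0.006,0.2,0.001,0,0.09,0,0,-0.006,0.2,0.001,0,0.1055,0,0,-0.006,0.2,0.001,0,0.1055,0,0,-0.006,0.2,0.001,0,0.1055,0,0,-0.006,-1,0.001,0,0.1055,0,0,-0.006,-1,0.001,0,0.1055,0,0,-0.006,-1,0.001,0,0.1055,0,0,-0.006,-1,0.001,0,0.1055,0,0,-0.006,-1,0.001,0,0.1055,0,0,-0.006,-1,0.001,0,0.1055,0,0,-0.006,-1]}}

```text
t: 12.83
ee_pos: [313.6, 308.0, 7.0]
eef_rot: [-0.474, 0.881, -0.0, 0.002]
wrist_force: [0.3, -2.1, 6.8]
gripper_width: 15.5
finger_force: 79.0
```

```bash
python3 p.py 314 307 80 -124 380 284 80 -170 380 284 40 -170
```

```text
t 12.83 p [313.6 308.    7. ] yaw -123.4 tilt 0.22 j1,j6 34.0 -23.0 w 15.5 F [ 0.3 -2.1  6.8] pad 78.95047187805176
[0.0003, -0.0011, -0.073] (j6,wz) [(168, np.float64(2.006)), (-12, np.float64(0.006))]
[-0.0168, -0.0688, -0.0728] (j6,wz) [(27, np.float64(0.518)), (-153, np.float64(-1.482))]
[-0.0167, -0.0687, -0.0328] (j6,wz) [(27, np.float64(0.518)), (-153, np.float64(-1.482))]
```

Call:
{"method": "drive_tool", "body": {"commands": [0,0,-0.035,0,0,0,-1,0,0,-0.073,0,0,0,-1,-0.003,-0.01,-0.073,0,0,0.07,-1,-0.006,-0.02,-0.073,0,0,0.14,-1,-0.009,-0.03,-0.073,0,0,0.21,-1,-0.012,-0.04,-0.073,0,0,0.28,-1,-0.0167,-0.055,-0.073,0,0,0.35,-1,-0.0167,-0.0688,-0.073,0,0,0.42,-1,-0.0167,-0.0688,-0.073,0,0,0.49,-1,-0.0167,-0.0688,-0.06,0,0,0.518,-1,-0.0167,-0.0688,-0.034,0,0,0.518,-1,-0.0167,-0.0688,-0.034,0,0,0.518,-1]}}

```text
t: 13.83
ee_pos: [376.6, 282.2, 36.8]
eef_rot: [-0.087, 0.996, -0.001, -0.002]
wrist_force: [-1.1, -0.9, -1.5]
gripper_width: 15.5
finger_force: 78.7
```

```bash
python3 look.py scene 445 295 40 n1.png; python3 p.py 460 297.2 33 -170
```

```text
t 13.88 p [376.7 282.3  38.1] yaw -170.0 tilt 0.24 j1,j6 27.0 17.0 w 15.5 F [-0.1 -0.2 -0.8] pad 78.67446899414062
[-0.0846, 0.0002, 0.0048] (j6,wz) [(23, np.float64(-0.0)), (-157, np.float64(-2.0))]
```

View pics/n1.png

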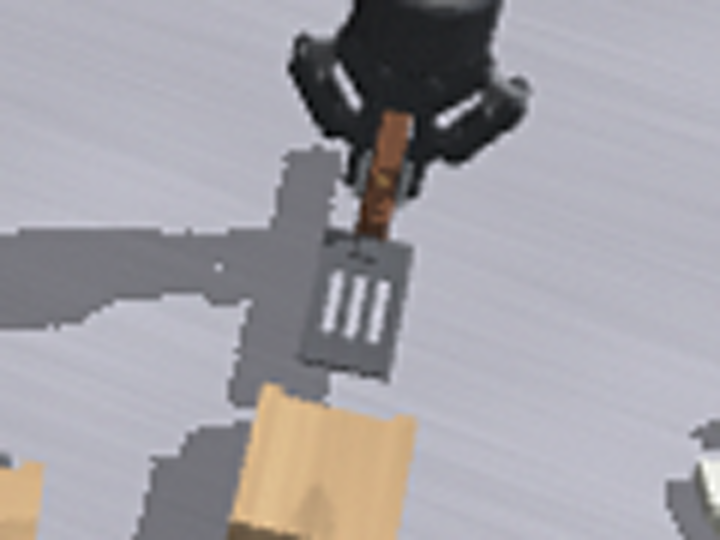

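The blade is level at (355,305), in line with the holder at (335,420). I check alignment numerically against the projected corners.

Run:
```python
from h import *
from scipy.optimize import least_squares
c=env.capture('scene');u0,v0=map(int,proj(c,[445,295,40]))
f=lambda a:np.array(a)/6+[u0-60,v0-45]
s=env.get_state();p=np.array([376.7,282.3,s['ee_pos'][2]]);print(s['ee_pos'])
obs=f([[300,360],[388,378],[412,245],[325,230]])
B=np.array([[130,-25,1.5],[130,25,1.5],[30,25,1.5],[30,-25,1.5]])
def pred(q,B):
    R=Ro.from_euler('ZYX',[10+q[4],q[3],0],degrees=True).as_matrix(); X=(B-[q[0],-q[1],0])@R.T+p+[0,0,-6.8+q[2]]
    return np.array([proj(c,x) for x in X])
r=least_squares(lambda q:np.r_[(pred(q,B)-obs).ravel(),q[2]/2],np.zeros(5));print(r.x.round(2),(pred(np.zeros(5),B)-obs).round(1).tolist(),r.cost)
# ears of the holder, outer front top corners, from the fit
a=.175;R=Ro.from_euler('z',a).as_matrix()
for y in(-41,41):
    X=R@np.array([-52,y,46])+[582.3,318.8,0];print((np.array(proj(c,X))-[u0-60,v0-45])*6)
```

```text
[377.65447182 282.88822294  39.23537179]
[-5.97 -0.47 -0.05 -0.07  1.  ] [[-0.6, -1.7], [0.1, -1.2], [0.3, -0.9], [0.0, -1.7]] 0.34004884570499416
[261.65997298 365.4437401 ]
[416.43423718 401.29100311]
```

```bash
python3 p.py 400 286.6 33 -170.4 460 297.2 33 -170.4 490 302.5 33 -170.4
```

```text
t 13.93 p [377.7 282.9  39.2] yaw -170.0 tilt 0.12 j1,j6 27.0 17.0 w 15.6 F [-0.8  1.  -0.4] pad 78.67533445358276
[-0.0227, -0.0002, 0.0062] (j6,wz) [(26, np.float64(0.004)), (-154, np.float64(-1.996))]
[-0.0836, -0.0002, 0.0061] (j6,wz) [(23, np.float64(0.004)), (-157, np.float64(-1.996))]
[-0.1141, -0.0002, 0.006] (j6,wz) [(22, np.float64(0.004)), (-158, np.float64(-1.996))]
```

Call:
{"method": "drive_tool", "body": {"commands": [-0.006,0,0.007,0,0,0.004,-1,-0.01,0,0.007,0,0,0.004,-1,-0.018,0,0.007,0,0,0.004,-1,-0.026,0,0.007,0,0,0.004,-1,-0.034,0,0.007,0,0,0.004,-1,-0.042,0,0.007,0,0,0.004,-1,-0.05,0,0.007,0,0,0.004,-1,-0.058,0,0.007,0,0,0.004,-1,-0.066,0,0.007,0,0,0.004,-1,-0.074,0,0.007,0,0,0.004,-1,-0.08,0,0.007,0,0,0.004,-1,-0.08,0,0.007,0,0,0.004,-1]}}

```text
t: 14.93
ee_pos: [459.0, 297.5, 32.2]
eef_rot: [-0.083, 0.997, 0.0, 0.001]
wrist_force: [0.5, 0.4, -1.6]
gripper_width: 15.6
finger_force: 78.7
```

```bash
python3 look.py scene 500 300 40 n2.png; python3 p.py 490 302.5 33 -170.4
```

```text
t 14.98 p [458.  297.3  32.1] yaw -170.4 tilt 0.01 j1,j6 25.0 15.0 w 15.7 F [-0.1  0.1 -2.1] pad 78.69787931442261
[-0.0324, -0.0002, -0.0009] (j6,wz) [(22, np.float64(-0.0)), (-158, np.float64(-2.0))]
```

View pics/n2.png

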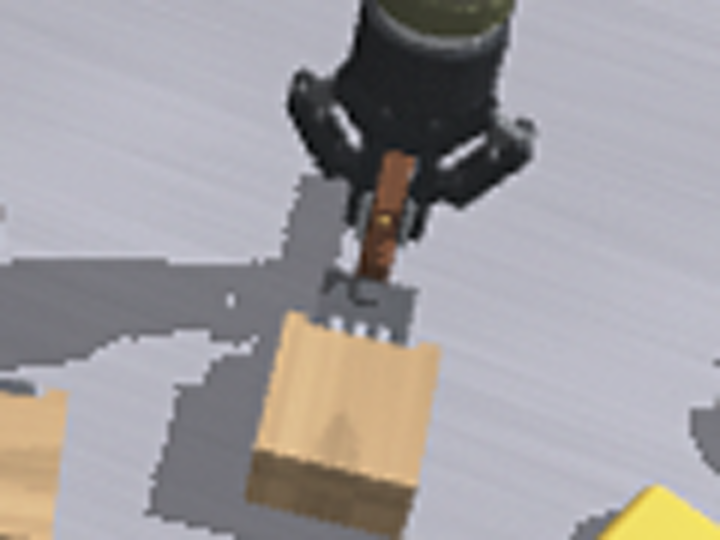

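The blade (315–415) is between the ears (285–440) and in the slot. Push home.

Call:
{"method": "drive_tool", "body": {"commands": [-0.006,0,0,0,0,0,-1,-0.012,0,0,0,0,0,-1,-0.018,0,0,0,0,0,-1,-0.022,0,0,0,0,0,-1,-0.025,0,0,0,0,0,-1,-0.027,0,0,0,0,0,-1,-0.029,0,0,0,0,0,-1,-0.03,0,0,0,0,0,-1,-0.03,0,0,0,0,0,-1]}}

```text
t: 15.73
ee_pos: [487.0, 302.2, 32.1]
eef_rot: [-0.084, 0.996, -0.0, 0.0]
wrist_force: [-0.3, -0.3, -1.4]
gripper_width: 15.3
finger_force: 78.8
```

Call:
{"method": "drive_tool", "body": {"commands": [-0.001,0,0,0,0,0,-1,-0.002,0,0,0,0,0,-1,-0.003,0,0,0,0,0,-1,-0.003,0,0,0,0,0,-1]}}

```text
t: 16.07
ee_pos: [490.0, 302.8, 32.2]
eef_rot: [-0.084, 0.996, 0.0, 0.0]
wrist_force: [-0.4, 0.2, -0.5]
gripper_width: 15.6
finger_force: 78.8
```

Call:
{"method": "drive_tool", "body": {"commands": [-0.001,0,0,0,0,0,-1,-0.002,0,0,0,0,0,-1,-0.003,0,0,0,0,0,-1,-0.004,0,0,0,0,0,-1,-0.005,0,0,0,0,0,-1,-0.005,0,0,0,0,0,-1]}}

```text
t: 16.57
ee_pos: [491.8, 302.8, 31.3]
eef_rot: [-0.084, 0.996, -0.001, -0.003]
wrist_force: [-6.8, -1.6, 2.3]
gripper_width: 15.3
finger_force: 79.0
```

Call:
{"method": "drive_tool", "body": {"commands": [-0.001,0,0.0005,0,0,0,-1,-0.002,0,0.001,0,0,0,-1,-0.002,0,0.001,0,0,0,-1,-0.002,0,0.001,0,0,0,-1]}}

```text
t: 16.9
ee_pos: [491.8, 302.8, 30.9]
eef_rot: [-0.084, 0.996, -0.001, -0.004]
wrist_force: [-13.2, -2.7, 10.4]
gripper_width: 15.8
finger_force: 80.1
```

Call:
{"method": "drive_tool", "body": {"commands": [0.003,0,-0.001,0,0,0,-0.5,0.003,0,-0.001,0,0,0,0,0.003,0,-0.001,0,0,0,0.2,0.003,0,-0.001,0,0,0,0.2,0.003,0,-0.001,0,0,0,0.2,0.003,0,-0.03,0,0,0,0.2,0.003,0,-0.06,0,0,0,0.2,0.003,0,-0.1,0,0,0,0.2,0.03,0,-0.13,0,0,0,0.5,0.04,0,-0.17,0,0,0,1,0.04,0,-0.2,0,0,0,1,0.04,0,-0.2,0,0,0,1]}}

```text
t: 17.9
ee_pos: [460.0, 298.6, 238.6]
eef_rot: [-0.084, 0.996, 0.002, 0.006]
wrist_force: [1.5, 1.0, 0.6]
gripper_width: 85.6
finger_force: 0.0
```

```bash
python3 - <<'E'
from h import *
cs=[env.capture('scene'),env.capture('top')]
c=cs[0];u,v=map(int,proj(c,[520,210,40]));save('b1.png',cv2.resize(c['pixels'][v-55:v+65,u-80:u+80],None,fx=5,fy=5,interpolation=cv2.INTER_CUBIC))
# rack + tins
v=[]
for c in cs:
    o=env.outline_of(c,'rack'); t=mask(c,'stock0',(630,-268),45)
    if not o or t is None: print('miss',len(o),t is None);continue
    m=np.array(o[0]['pixels'])|t; print(m.sum(),t.sum())
    v.append((c,cv2.morphologyEx(m.astype(np.uint8),cv2.MORPH_CLOSE,np.ones((3,3)))))
T=TIN[0]+[0,0,40]
for vv in (v,v[:1],v[1:]):
    if vv: q,f=fit(vv,RACK+[T],[630,-270,0],0,np.radians([-60,-40,-20,0,20,40]));print('rack',q[:2].round(1),round(np.degrees(q[2]),1),round(f/len(vv),3))
E
python3 p.py 449 -67.5 140 -17
```

```text
1151 341
892 242
rack [ 629.  -278.1] -26.6 0.075
rack [ 628.6 -277.1] -25.8 0.053
rack [ 630.  -278.8] -26.5 0.085
t 18.2 p [456.7 296.7 229.3] yaw -170.4 tilt 0.18 j1,j6 25.0 15.0 w 85.5 F [ 0.  -0.1  0.1] pad 0.0
[0.068, -0.3578, 0.0898] (j6,wz) [(8, np.float64(0.296)), (-172, np.float64(-1.704))]
```

View pics/b1.png

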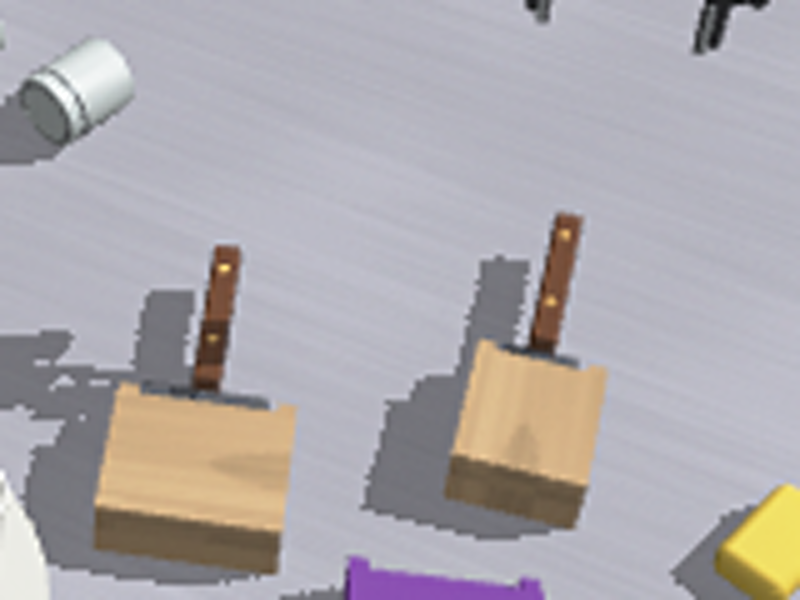

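Both turners are home and straight (wide at (205,390), narrow at (540,350) in the crop). Now tin A.

```bash
python3 p.py 449 -67.5 140 72.5
python3 - <<'E'
from h import *
c=env.capture('scene');print(ray(c,314,148,28).round()); c=env.capture('top');print(ray(c,372,267,40).round())
E
```

```text
t 18.2 p [456.7 296.7 229.3] yaw -170.4 tilt 0.18 j1,j6 25.0 15.0 w 85.5 F [ 0.  -0.1  0.1] pad 0.0
[0.068, -0.3578, 0.0898] (j6,wz) [(99, np.float64(1.301)), (-81, np.float64(-0.699))]
[ 292. -213.   28.]
[ 286. -215.   40.]
```

Useful check: my fitted "tinC" is actually the orange look-alike. The third grey tin, at scene (286,157), is located next.

Run:
```python
from h import *
cs=[env.capture('scene'),env.capture('top')]
g=ray(cs[0],286,157,28);print(g.round(),ray(cs[1],388,240,30).round())
v=[]
for c in cs:
    m=mask(c,'tin1',g[:2],28); 
    if m is None: m=mask(c,'stock1',g[:2],28)
    if m is not None:v.append((c,m)); print(m.sum())
for vv in (v,v[:1],v[1:]):
    if vv: q,f=fit(vv,TIN,[g[0],g[1],0],28,np.arange(0,3.1,.39));print(q[:2].round(1),np.degrees(q[2]).round(1),round(f/len(vv),3))
```

```text
[ 389. -283.   28.] [ 388. -284.   30.]
300
239
[ 390.  -286.7] 20.3 0.12
[ 387.  -285.8] 198.9 0.075
[ 392.1 -288.4] 18.0 0.097
```

Call:
{"method": "drive_tool", "body": {"commands": [0.068,-0.358,0.04,0,0,-0.7,1,0.068,-0.358,0.04,0,0,-0.7,1,0.068,-0.358,0.04,0,0,-0.7,1,0.068,-0.358,0.04,0,0,-0.7,1,0.068,-0.358,0.04,0,0,-0.7,1,0.068,-0.358,0.04,0,0,-0.7,1,0.068,-0.358,0.04,0,0,-0.7,1,0.068,-0.358,0.04,0,0,-0.7,1,0.068,-0.358,0.09,0,0,-0.7,1,0.068,-0.358,0.09,0,0,-0.7,1,0.068,-0.358,0.09,0,0,-0.7,1,0.068,-0.358,0.09,0,0,-0.7,1]}}

```text
t: 19.5
ee_pos: [448.3, -68.8, 138.9]
eef_rot: [-0.59, 0.808, 0.002, -0.001]
wrist_force: [0.2, 1.2, -0.1]
gripper_width: 85.4
finger_force: 0.0
```

```bash
python3 p.py 448.5 -67.5 10 72.5
```

```text
t 19.5 p [448.3 -68.8 138.9] yaw -107.7 tilt 0.24 j1,j6 -19.0 -91.0 w 85.4 F [ 0.2  1.2 -0.1] pad 0.0
[-0.0014, -0.0004, 0.1289] (j6,wz) [(99, np.float64(1.997)), (-81, np.float64(-0.003))]
```

Call:
{"method": "drive_tool", "body": {"commands": [-0.001,0,0.04,0,0,-0.003,1,-0.001,0,0.07,0,0,-0.003,1,-0.001,0,0.1,0,0,-0.003,1,-0.001,0,0.129,0,0,-0.003,1,-0.001,0,0.129,0,0,-0.003,1,-0.001,0,0.129,0,0,-0.003,0.4,-0.001,0,0.129,0,0,-0.003,0.2,-0.001,0,0.129,0,0,-0.003,-0.2,-0.001,0,0.129,0,0,-0.003,-0.5,-0.001,0,0.129,0,0,-0.003,-1,-0.001,0,0.129,0,0,-0.003,-1], "squeeze": 60}}

```text
t: 20.42
ee_pos: [452.2, -66.5, 14.2]
eef_rot: [-0.594, 0.804, -0.002, 0.001]
wrist_force: [-0.5, 1.2, 7.9]
gripper_width: 61.4
finger_force: 65.6
```

```bash
python3 p.py 448.5 -67.5 120 72.5 655.8 -224.3 120 63.5 655.8 -224.3 30 63.5
python3 - <<'E'
from h import *
for n in('scene','top'):
    c=env.capture(n);m=mask(c,'tin0',(449,-68),28)
    if m is not None: print(n,m.sum(),fit([(c,m)],TIN,[449,-68,-.3],28)[0])
E
```

```text
t 20.42 p [452.2 -66.5  14.2] yaw -107.1 tilt 0.24 j1,j6 -18.0 -91.0 w 61.4 F [-0.5  1.2  7.9] pad 65.63538908958435
[0.002, 0.0028, -0.1058] (j6,wz) [(99, np.float64(2.004)), (-81, np.float64(0.004))]
[0.0908, -0.2414, -0.1049] (j6,wz) [(98, np.float64(2.104)), (-82, np.float64(0.104))]
[0.0908, -0.2411, -0.0149] (j6,wz) [(98, np.float64(2.104)), (-82, np.float64(0.104))]
scene 240 [ 4.50043770e+02 -6.32130762e+01 -2.97412814e-01]
```

Call:
{"method": "drive_tool", "body": {"commands": [0.0,0,-0.04,0,0,0,-1,0,0,-0.08,0,0,0,-1,0.0,0,-0.12,0,0,0,-1,0.015,-0.04,-0.12,0,0,0.02,-1,0.03,-0.08,-0.12,0,0,0.04,-1,0.045,-0.12,-0.12,0,0,0.06,-1,0.06,-0.16,-0.12,0,0,0.08,-1,0.075,-0.2,-0.12,0,0,0.1,-1,0.0908,-0.2414,-0.12,0,0,0.104,-1,0.0908,-0.2414,-0.12,0,0,0.104,-1,0.0908,-0.2414,-0.12,0,0,0.104,-1,0.0908,-0.2414,-0.12,0,0,0.104,-1]}}

```text
t: 21.62
ee_pos: [653.9, -224.1, 131.7]
eef_rot: [-0.526, 0.85, 0.001, -0.0]
wrist_force: [-0.5, 0.8, -0.6]
gripper_width: 61.5
finger_force: 66.4
```

```bash
python3 - <<'E'
from h import *
p=env.get_state()['ee_pos']
for n in('scene','top'):
    c=env.capture(n)
    for k in('tin0','stock0'):
        m=mask(c,k,(p[0],p[1]),p[2]+14)
        if m is not None: print(n,k,m.sum(),fit([(c,m)],TIN,[p[0],p[1],-.46],p[2]+14)[0].round(2));break
c=env.capture('scene');u,v=map(int,proj(c,[640,-260,70]));save('t1.png',cv2.resize(c['pixels'][v-50:v+50,u-65:u+65],None,fx=6,fy=6,interpolation=cv2.INTER_CUBIC))
E
python3 p.py 655.8 -224.3 60 63.5 655.8 -224.3 27 63.5
```

```text
scene tin0 320 [ 647.57 -221.79   -0.84]
t 21.92 p [ 653.7 -223.2  133.2] yaw -116.4 tilt 0.03 j1,j6 -25.0 -89.0 w 61.4 F [-1.1 -0.2 -0.7] pad 66.39068126678467
[0.0001, -0.0023, 0.0732] (j6,wz) [(98, np.float64(2.001)), (-82, np.float64(0.001))]
[0.0001, -0.0023, 0.1062] (j6,wz) [(98, np.float64(2.001)), (-82, np.float64(0.001))]
```

View pics/t1.png

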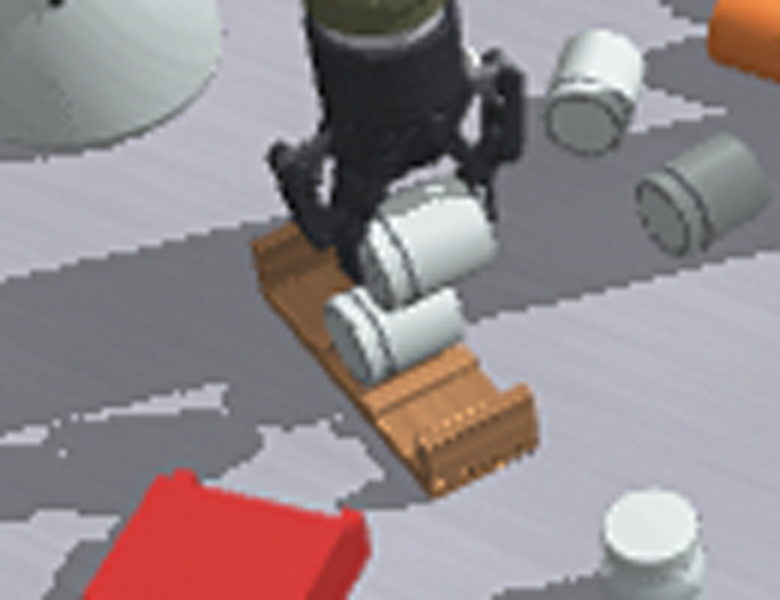

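The tin is held level above the +y place, (430,245) in the crop. The stock tin is in the middle at (395,335). Lower with a force check.

Call:
{"method": "drive_tool", "body": {"commands": [-0.0014,-0.0024,0.03,0,0,0,-1,-0.0014,-0.0024,0.05,0,0,0,-1,-0.0014,-0.0024,0.06,0,0,0,-1,-0.0014,-0.0024,0.07,0,0,0,-1,-0.0014,-0.0024,0.078,0,0,0,-1,-0.0014,-0.0024,0.084,0,0,0,-1,-0.0014,-0.0024,0.09,0,0,0,-1,-0.0014,-0.0024,0.096,0,0,0,-1,-0.0014,-0.0024,0.096,0,0,0,-1,-0.0014,-0.0024,0.096,0,0,0,-1]}}

```text
t: 22.75
ee_pos: [657.0, -223.9, 36.1]
eef_rot: [-0.526, 0.85, 0.0, -0.0]
wrist_force: [-0.2, -0.6, -1.2]
gripper_width: 61.3
finger_force: 66.4
```

No contact force at 10 mm above the seat. Go down in 1–2 mm steps.

Call:
{"method": "drive_tool", "body": {"commands": [0,0,0.002,0,0,0,-1,0,0,0.004,0,0,0,-1,0,0,0.006,0,0,0,-1,0,0,0.008,0,0,0,-1,0,0,0.009,0,0,0,-1,0,0,0.01,0,0,0,-1,0,0,0.01,0,0,0,-1]}}

```text
t: 23.33
ee_pos: [657.1, -223.9, 26.3]
eef_rot: [-0.526, 0.85, -0.0, -0.0]
wrist_force: [-0.2, 0.5, -1.1]
gripper_width: 61.8
finger_force: 66.6
```

Call:
{"method": "drive_tool", "body": {"commands": [0,0,0.001,0,0,0,-1,0,0,0.002,0,0,0,-1,0,0,0.003,0,0,0,-1,0,0,0.004,0,0,0,-1,0,0,0.004,0,0,0,-1]}}

```text
t: 23.75
ee_pos: [657.1, -223.9, 26.1]
eef_rot: [-0.526, 0.85, -0.001, 0.0]
wrist_force: [-7.4, 2.4, 19.3]
gripper_width: 61.5
finger_force: 68.8
```

Seated at TCP 26.1, as predicted. Release and rise.

Call:
{"method": "drive_tool", "body": {"commands": [0,0,-0.003,0,0,0,-1,0,0,-0.003,0,0,0,0.6,0,0,-0.003,0,0,0,1,0,0,-0.003,0,0,0,1,0,0,-0.003,0,0,0,1,0,0,-0.003,0,0,0,1,0,0,-0.04,0,0,0,1,0,0,-0.08,0,0,0,1,0,0,-0.12,0,0,0,1,0,0,-0.16,0,0,0,1,0,0,-0.17,0,0,0,1]}}

```text
t: 24.67
ee_pos: [659.7, -225.0, 200.1]
eef_rot: [-0.526, 0.85, -0.004, 0.003]
wrist_force: [0.8, -0.7, 0.3]
gripper_width: 85.0
finger_force: 0.0
```

```bash
cat > r.py <<'E'
from h import *
cs=[env.capture('scene'),env.capture('top')]
# grey tins in the rack and on the table
for nm,xy,z,y in (('B',(442,-178.5),28,-.36),('C',(390,-287),28,.33),('r+',(655.8,-224.3),40,-.46),('r0',(629,-278),40,-.46),('r-',(602.2,-331.7),40,-.46),('u+',(642.4,-251.2),88,-.46)):
    for c in cs:
        for k in('tin0','stock0'):
            m=mask(c,k,xy,z)
            if m is not None and np.hypot(*(np.array(np.nonzero(m)).mean(1)[::-1]-proj(c,[*xy,z])))<8:
                q,f=fit([(c,m)],TIN,[*xy,y],z);print(nm,c is cs[0],m.sum(),q.round(2),round(f,3));break
c=cs[0]
E
python3 r.py; python3 p.py 443 -179 140 70
```

```text
B True 278 [ 4.4017e+02 -1.7761e+02 -3.5000e-01] 0.126
C True 276 [ 3.9018e+02 -2.8528e+02  2.9000e-01] 0.097
r+ True 308 [ 6.5696e+02 -2.2719e+02 -5.6000e-01] 0.135
r0 True 245 [ 6.2181e+02 -2.8044e+02 -5.2000e-01] 0.282
u+ True 245 [ 655.61 -250.75   -0.66] 0.32
t 25.82 p [ 657.1 -223.9  192.3] yaw -116.5 tilt 0.01 j1,j6 -25.0 -89.0 w 85.0 F [-0.2 -0.  -0.3] pad 0.0
[0.0553, 0.2116, 0.0522] (j6,wz) [(88, np.float64(1.928)), (-92, np.float64(-0.072))]
```

Call:
{"method": "drive_tool", "body": {"commands": [0.055,0.212,0,0,0,-0.072,1,0.055,0.212,0,0,0,-0.072,1,0.055,0.212,0.01,0,0,-0.072,1,0.055,0.212,0.02,0,0,-0.072,1,0.055,0.212,0.04,0,0,-0.072,1,0.055,0.212,0.06,0,0,-0.072,1,0.055,0.212,0.08,0,0,-0.072,1,0.055,0.212,0.08,0,0,-0.072,1,0.055,0.212,0.08,0,0,-0.072,1,0.055,0.212,0.08,0,0,-0.072,1]}}

```text
t: 26.65
ee_pos: [444.2, -179.3, 113.5]
eef_rot: [-0.574, 0.819, -0.001, 0.0]
wrist_force: [0.8, -0.3, -0.2]
gripper_width: 85.5
finger_force: 0.0
```

```bash
python3 p.py 443 -179 10 70
```

```text
t 26.65 p [ 444.2 -179.3  113.5] yaw -110.0 tilt 0.14 j1,j6 -32.0 -102.0 w 85.5 F [ 0.8 -0.3 -0.2] pad 0.0
[0.0, 0.0015, 0.1035] (j6,wz) [(88, np.float64(2.0)), (-92, np.float64(0.0))]
```

Call:
{"method": "drive_tool", "body": {"commands": [0,0.001,0.04,0,0,0,1,0,0.001,0.07,0,0,0,1,0,0.001,0.1,0,0,0,1,0,0.001,0.1,0,0,0,1,0,0.001,0.1,0,0,0,1,0,0.001,0.1,0,0,0,0.4,0,0.001,0.1,0,0,0,0.2,0,0.001,0.1,0,0,0,-0.2,0,0.001,0.1,0,0,0,-0.5,0,0.001,0.1,0,0,0,-1,0,0.001,0.1,0,0,0,-1], "squeeze": 60}}

```text
t: 27.57
ee_pos: [444.0, -179.5, 14.7]
eef_rot: [-0.574, 0.819, -0.002, 0.001]
wrist_force: [1.0, 0.3, 6.3]
gripper_width: 61.4
finger_force: 64.8
```

```bash
python3 p.py 602 -333 130 63.5
```

```text
t 27.57 p [ 444.  -179.5   14.7] yaw -110.0 tilt 0.3 j1,j6 -32.0 -102.0 w 61.4 F [1.  0.3 6.3] pad 64.79522824287415
[0.0903, -0.2016, -0.1142] (j6,wz) [(88, np.float64(2.072)), (-92, np.float64(0.072))]
```

Call:
{"method": "drive_tool", "body": {"commands": [0.0,0,-0.04,0,0,0,-1,0,0,-0.08,0,0,0,-1,0.0,0,-0.118,0,0,0,-1,0.015,-0.035,-0.118,0,0,0.02,-1,0.03,-0.07,-0.118,0,0,0.04,-1,0.045,-0.105,-0.118,0,0,0.06,-1,0.06,-0.14,-0.118,0,0,0.07,-1,0.075,-0.17,-0.118,0,0,0.072,-1,0.09,-0.2014,-0.118,0,0,0.072,-1,0.09,-0.2014,-0.118,0,0,0.072,-1,0.09,-0.2014,-0.118,0,0,0.072,-1,0.09,-0.2014,-0.118,0,0,0.072,-1]}}

```text
t: 28.57
ee_pos: [599.9, -331.4, 130.3]
eef_rot: [-0.526, 0.85, 0.0, -0.0]
wrist_force: [-0.5, -0.1, -2.0]
gripper_width: 61.0
finger_force: 66.8
```

```bash
python3 -c "
from h import *
c=env.capture('scene');env.capture('scene');u,v=map(int,proj(c,[620,-280,70]));save('t2.png',cv2.resize(c['pixels'][v-50:v+50,u-65:u+65],None,fx=6,fy=6,interpolation=cv2.INTER_CUBIC))"; python3 p.py 601.8 -332.6 27 63.5
```

```text
t 28.67 p [ 599.6 -330.8  131. ] yaw -116.5 tilt 0.01 j1,j6 -36.0 -99.0 w 61.0 F [-0.1  0.6 -1.8] pad 66.82198762893677
[0.0007, -0.0028, 0.104] (j6,wz) [(88, np.float64(2.0)), (-92, np.float64(0.0))]
```

View pics/t2.png

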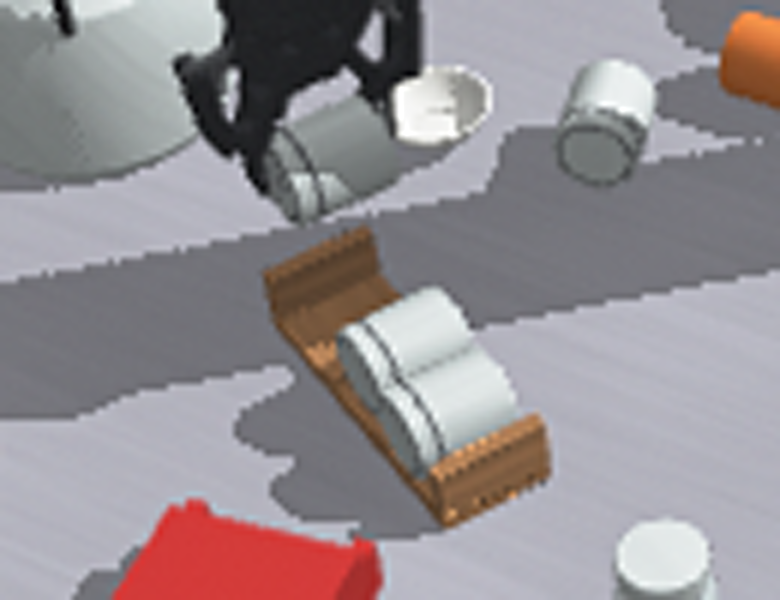

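The first tin sits next to the stock tin at (455,405). The second is held above the -y place at (335,155). Lower it.

Call:
{"method": "drive_tool", "body": {"commands": [0.0007,-0.0028,0.03,0,0,0,-1,0.0007,-0.0028,0.05,0,0,0,-1,0.0007,-0.0028,0.06,0,0,0,-1,0.0007,-0.0028,0.07,0,0,0,-1,0.0007,-0.0028,0.078,0,0,0,-1,0.0007,-0.0028,0.084,0,0,0,-1,0.0007,-0.0028,0.09,0,0,0,-1,0.0007,-0.0028,0.095,0,0,0,-1,0.0007,-0.0028,0.095,0,0,0,-1,0.0007,-0.0028,0.095,0,0,0,-1]}}

```text
t: 29.5
ee_pos: [602.5, -333.6, 35.2]
eef_rot: [-0.526, 0.85, 0.0, -0.0]
wrist_force: [0.5, 0.6, -0.8]
gripper_width: 61.4
finger_force: 66.8
```

Call:
{"method": "drive_tool", "body": {"commands": [0,0,0.002,0,0,0,-1,0,0,0.004,0,0,0,-1,0,0,0.006,0,0,0,-1,0,0,0.008,0,0,0,-1,0,0,0.009,0,0,0,-1,0,0,0.01,0,0,0,-1,0,0,0.011,0,0,0,-1,0,0,0.011,0,0,0,-1]}}

```text
t: 30.17
ee_pos: [602.6, -333.6, 26.7]
eef_rot: [-0.526, 0.85, -0.001, 0.0]
wrist_force: [-4.3, 2.1, 11.9]
gripper_width: 61.2
finger_force: 68.3
```

Seated at TCP 26.7, again as predicted. Release and rise.

Call:
{"method": "drive_tool", "body": {"commands": [0,0,-0.002,0,0,0,-1,0,0,-0.002,0,0,0,0.6,0,0,-0.002,0,0,0,1,0,0,-0.002,0,0,0,1,0,0,-0.002,0,0,0,1,0,0,-0.002,0,0,0,1,0,0,-0.04,0,0,0,1,0,0,-0.08,0,0,0,1,0,0,-0.12,0,0,0,1,0,0,-0.16,0,0,0,1,0,0,-0.16,0,0,0,1]}}

```text
t: 31.08
ee_pos: [605.9, -335.9, 194.3]
eef_rot: [-0.526, 0.85, -0.007, 0.003]
wrist_force: [0.0, -0.5, 1.8]
gripper_width: 85.4
finger_force: 0.0
```

```bash
python3 p.py 389.5 -286.5 140 108.5
```

```text
t 31.08 p [ 605.9 -335.9  194.3] yaw -116.5 tilt 0.84 j1,j6 -36.0 -99.0 w 85.4 F [ 0.  -0.5  1.8] pad 0.0
[0.0521, 0.2165, 0.0513] (j6,wz) [(35, np.float64(1.5)), (-145, np.float64(-0.5))]
```

Call:
{"method": "drive_tool", "body": {"commands": [0.052,0.213,0,0,0,-0.5,1,0.052,0.213,0,0,0,-0.5,1,0.052,0.213,0.0,0,0,-0.5,1,0.052,0.213,0.0,0,0,-0.5,1,0.052,0.213,0.02,0,0,-0.5,1,0.052,0.213,0.04,0,0,-0.5,1,0.052,0.213,0.06,0,0,-0.5,1,0.052,0.213,0.06,0,0,-0.5,1,0.052,0.213,0.06,0,0,-0.5,1,0.052,0.213,0.06,0,0,-0.5,1,0.052,0.213,0.06,0,0,-0.5,1]}}

```text
t: 32.0
ee_pos: [390.0, -286.1, 125.5]
eef_rot: [0.812, -0.584, 0.001, 0.0]
wrist_force: [-0.4, 1.0, -0.1]
gripper_width: 85.3
finger_force: 0.0
```

```bash
python3 -c "
from h import *
c=env.capture('scene');m=mask(c,'tin0',(390,-287),28)
if m is not None: print(m.sum(),fit([(c,m)],TIN,[390,-287,.33],28))"; python3 p.py 389.5 -286.5 11 108.5
```

```text
271 (array([ 3.91281947e+02, -2.84709894e+02,  3.71446994e-01]), np.float64(0.11914420127868652))
t 32.1 p [ 389.8 -285.9  125.2] yaw -71.5 tilt 0.12 j1,j6 -46.0 -154.0 w 85.3 F [-0.5 -0.4 -0.5] pad 0.0
[0.0002, 0.0006, 0.1142] (j6,wz) [(35, np.float64(2.0)), (-145, np.float64(0.0))]
```

Call:
{"method": "drive_tool", "body": {"commands": [0,0,0.04,0,0,0,1,0,0,0.07,0,0,0,1,0,0,0.1,0,0,0,1,0,0,0.113,0,0,0,1,0,0,0.113,0,0,0,1,0,0,0.113,0,0,0,0.4,0,0,0.113,0,0,0,0.2,0,0,0.113,0,0,0,-0.2,0,0,0.113,0,0,0,-0.5,0,0,0.113,0,0,0,-1,0,0,0.113,0,0,0,-1], "squeeze": 60}}

```text
t: 33.02
ee_pos: [389.9, -286.4, 12.8]
eef_rot: [0.812, -0.584, 0.002, 0.0]
wrist_force: [-0.2, 0.7, 6.1]
gripper_width: 61.2
finger_force: 65.5
```

```bash
python3 p.py 642.9 -251 150 63.5
```

```text
t 33.02 p [ 389.9 -286.4   12.8] yaw -71.5 tilt 0.22 j1,j6 -46.0 -154.0 w 61.2 F [-0.2  0.7  6.1] pad 65.50484418869019
[0.0473, -0.2513, -0.1366] (j6,wz) [(95, np.float64(2.5)), (-85, np.float64(0.5))]
```

Call:
{"method": "drive_tool", "body": {"commands": [0,0,-0.04,0,0,0,-1,0,0,-0.08,0,0,0,-1,0,0,-0.12,0,0,0,-1,0.005,-0.035,-0.15,0,0,0.07,-1,0.01,-0.07,-0.15,0,0,0.14,-1,0.018,-0.105,-0.15,0,0,0.21,-1,0.025,-0.14,-0.15,0,0,0.28,-1,0.033,-0.175,-0.15,0,0,0.35,-1,0.04,-0.21,-0.15,0,0,0.42,-1,0.047,-0.24,-0.15,0,0,0.47,-1,0.0473,-0.2513,-0.15,0,0,0.5,-1,0.0473,-0.2513,-0.15,0,0,0.5,-1]}}

```text
t: 34.02
ee_pos: [644.3, -248.9, 160.0]
eef_rot: [-0.527, 0.85, 0.0, 0.0]
wrist_force: [-1.0, 0.3, -1.4]
gripper_width: 61.3
finger_force: 66.6
```

```bash
python3 - <<'E'
from h import *
cs=[env.capture('scene'),env.capture('top')]
c=cs[0];u,v=map(int,proj(c,[630,-270,70]));save('t3.png',cv2.resize(c['pixels'][v-55:v+45,u-65:u+65],None,fx=6,fy=6,interpolation=cv2.INTER_CUBIC))
print((u-65,v-55), [np.round((np.array(proj(c,[*q,40]))-[u-65,v-55])*6) for q in ((655.8,-224.3),(629,-278),(602.2,-331.7))])
E
python3 p.py 643 -251 100 63.5
```

```text
(186, 134) [array([442., 427.]), array([390., 366.]), array([340., 307.])]
t 34.12 p [ 641.5 -249.7  160.4] yaw -116.4 tilt 0.1 j1,j6 -28.0 -92.0 w 61.1 F [-1.4 -0.1 -1.7] pad 66.59403920173645
[0.0005, -0.002, 0.0604] (j6,wz) [(95, np.float64(2.001)), (-85, np.float64(0.001))]
```

View pics/t3.png

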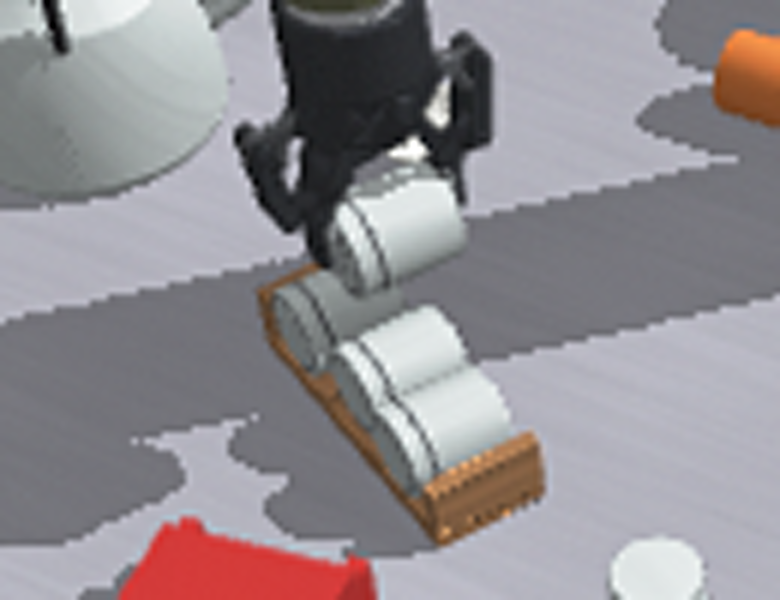

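The bottom row is full: tins near (335,320), (400,360) and (445,425). The third tin, at (400,235), is over the gap. Lower it.

Call:
{"method": "drive_tool", "body": {"commands": [0.0005,-0.002,0.03,0,0,0,-1,0.0005,-0.002,0.05,0,0,0,-1,0.0005,-0.002,0.06,0,0,0,-1,0.0005,-0.002,0.07,0,0,0,-1,0.0005,-0.002,0.076,0,0,0,-1,0.0005,-0.002,0.08,0,0,0,-1,0.0005,-0.002,0.08,0,0,0,-1,0.0005,-0.002,0.08,0,0,0,-1]}}

```text
t: 34.78
ee_pos: [643.8, -251.8, 82.0]
eef_rot: [-0.526, 0.85, -0.001, 0.0]
wrist_force: [1.2, -0.1, -1.2]
gripper_width: 61.3
finger_force: 66.7
```

```bash
python3 p.py 643 -251 72 63.5
```

```text
t 34.78 p [ 643.8 -251.8   82. ] yaw -116.5 tilt 0.07 j1,j6 -28.0 -92.0 w 61.3 F [ 1.2 -0.1 -1.2] pad 66.65586948394775
[-0.0004, 0.0011, 0.01] (j6,wz) [(95, np.float64(2.0)), (-85, np.float64(0.0))]
```

Call:
{"method": "drive_tool", "body": {"commands": [-0.0004,0.001,0.002,0,0,0,-1,-0.0004,0.001,0.004,0,0,0,-1,-0.0004,0.001,0.006,0,0,0,-1,-0.0004,0.001,0.008,0,0,0,-1,-0.0004,0.001,0.009,0,0,0,-1,-0.0004,0.001,0.009,0,0,0,-1,-0.0004,0.001,0.009,0,0,0,-1]}}

```text
t: 35.37
ee_pos: [642.9, -251.2, 73.2]
eef_rot: [-0.526, 0.85, -0.001, -0.0]
wrist_force: [-1.9, -1.3, 5.2]
gripper_width: 60.9
finger_force: 67.3
```

Call:
{"method": "drive_tool", "body": {"commands": [0.0005,0,0.001,0,0,0,-1,0.001,0,0.0015,0,0,0,-1,0.001,0,0.002,0,0,0,-1,0.001,0,0.002,0,0,0,-1]}}

```text
t: 35.7
ee_pos: [642.9, -251.6, 72.9]
eef_rot: [-0.527, 0.85, -0.001, 0.001]
wrist_force: [-5.2, 1.7, 12.8]
gripper_width: 61.2
finger_force: 68.4
```

Seated and laterally balanced. Release.

Call:
{"method": "drive_tool", "body": {"commands": [0.001,0,0.0005,0,0,0,-1,0.001,0,0.0,0,0,0,0.5,0.001,0,0.0,0,0,0,0.8,0.001,0,0,0,0,0,1,0.001,0,0,0,0,0,1,0.001,0,0,0,0,0,1,0.001,0,-0.03,0,0,0,1,0.001,0,-0.06,0,0,0,1,0.001,0,-0.1,0,0,0,1,0.001,0.04,-0.13,0,0,0,1,0.001,0.08,-0.15,0,0,0,1,0.001,0.12,-0.15,0,0,0,1]}}

```text
t: 36.7
ee_pos: [543.7, -203.8, 222.6]
eef_rot: [-0.526, 0.85, -0.003, 0.002]
wrist_force: [-0.1, 0.6, 1.8]
gripper_width: 85.5
finger_force: 0.0
```

Call:
{"method": "drive_tool", "body": {"commands": [0,0.03,0,0,0,0,1,0,0.06,0,0,0,0,1,0,0.09,0,0,0,0,1,0,0.12,0,0,0,0,1,0,0.12,0,0,0,0,1,0,0.12,0,0,0,0,1]}}

```text
t: 37.2
ee_pos: [433.6, -148.6, 219.6]
eef_rot: [-0.526, 0.85, -0.0, 0.0]
wrist_force: [0.8, -0.3, -1.2]
gripper_width: 85.5
finger_force: 0.0
```

```bash
python3 p.py
python3 - <<'E'
from h import *
c=env.capture('scene');save('f.png',cv2.resize(c['pixels'][120:310,190:510],None,fx=2.5,fy=2.5,interpolation=cv2.INTER_CUBIC))
E
```

```text
t 37.2 p [ 433.6 -148.6  219.6] yaw -116.5 tilt 0.03 j1,j6 -29.0 -92.0 w 85.5 F [ 0.8 -0.3 -1.2] pad 0.0
```

View pics/f.png

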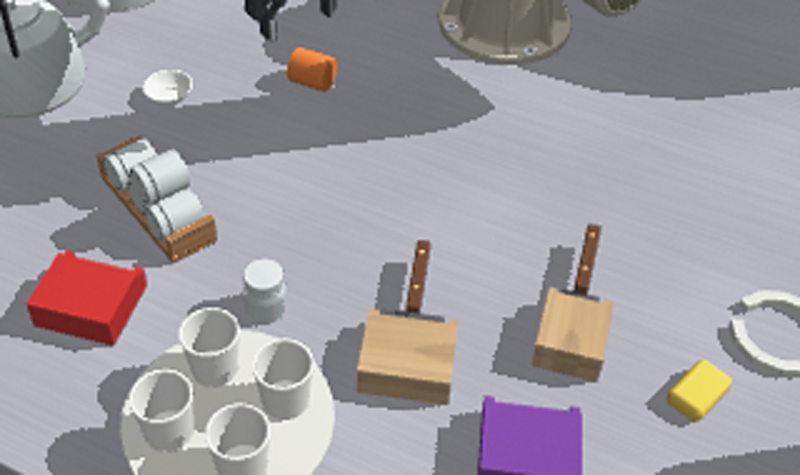

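The picture shows both turners in their slots, three tins in the bottom row and one saddled on top at (160,178). One last numeric check.

Run:
```python
from h import *
cs=[env.capture('scene'),env.capture('top')]
for c in cs:
    for k in('tin0','stock0'):
        m=mask(c,k,(642.6,-251),87)
        if m is not None: q,f=fit([(c,m)],TIN,[642.6,-251,-.46],87);print(q.round(2),round(f,3),m.sum());break
c=cs[0]; hsv=cv2.cvtColor(c['pixels'],cv2.COLOR_RGB2HSV).astype(int);M=(hsv[...,0]<18)&(hsv[...,1]>100)&(hsv[...,2]<170)
for x,y,a in((708,148.5,.315),(582.3,318.8,.175)):
    d=np.array([np.cos(a),np.sin(a)]);o=np.array([x,y])-90*d
    u,v=map(int,proj(c,[*(o-30*d),42]));k=np.zeros_like(M);k[v-24:v+16,u-12:u+12]=1
    n,l,st,ce=cv2.connectedComponentsWithStats((M&k).astype(np.uint8));m=l==1+np.argmax(st[1:,4])
    q,f=fit([(c,m)],[box(-82,28,-9,9,0,18)],[*o,a],24);e=q[:2]-o
    print('turner along',(e@d).round(1),'side',(-e[0]*d[1]+e[1]*d[0]).round(1),np.degrees(q[2]-a).round(1),round(f,3),m.sum())
```

```text
[ 6.4233e+02 -2.5213e+02 -4.8000e-01] 0.07 373
[ 6.4453e+02 -2.5311e+02 -4.2000e-01] 0.103 258
turner along -0.7 side -0.8 -0.8 0.339 119
turner along -0.2 side -2.4 -1.3 0.348 110
```

All good; handing in.

```bash
python3 -c "
from rig import env
print(env.job_done())"
```

```text
the job is handed in; nothing more can be done
None
```

The job is handed in: both turners are home in their own slots, and all three loose tins are stacked in the rack (two fill the bottom row, one is saddled in a gap above); no verdict came back.

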